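# Stir the beads in the pot with the stick from the sloping rest

## Robot

A 6-joint arm with a two-finger parallel gripper is mounted at the origin on a cart in front of the work surface, level with it; the furniture and walls round the work are solid. World frame = base frame: x ahead of the robot, y to its left, z up, the work surface at z = 0. Lengths are in mm, angles in rad, forces in N, time in s.
With the tool pointing down it reaches from about 400 to 925 mm from the base axis. Payload 12.5 kg.
Tool frame: the origin (TCP) lies at the very end of the fingers, on their centre line; the grasp point (between the pads) lies 19 mm behind it; x points along the fingers, y is the direction in which the jaws open and shut, and the axes are right-handed (so a half turn about x gives the same grasp; the last joint's range is limited). The gripper opens to 95 mm and grips with 3 to 60 N. Pads are 20 mm wide; open, the fingers measure 119 mm over their backs; the gripper's body (75 mm by 180 mm) begins 59 mm behind the grasp point.
Start: joints at [-1.435, 0.491, 1.559, -0, 1.092, -0.106], TCP at [149.679, -606.83, 214.661] pointing down, gripper open.
Joint ranges: [-3.1, 3.1], [-0.84, 2.19], [0.05, 2.79], [-1.13, 4.28], [0.06, 2.93], [-2.69, 2.69]. Speed limits (rad/s): [2.22, 2.22, 2.79, 3.14, 3.14, 3.14].

## Interface

Orientations are given as [roll, pitch, yaw] about the fixed x, y, z axes, in that order (R = Rz(yaw) Ry(pitch) Rx(roll)).
In Python, from cell import * gives the robot as it stands.
- The arm moves only by the tool step_arm, never from a script. Its argument "steps" is a list of rows, each a list of 4 numbers: the shift along the tool's x, y, z in units of 50 mm (1.0 is 50 mm), then the turn about the tool's x in units of 8 degrees (1.0 is 8 degrees). A call has 1 to 20 rows; each row shifts and turns the commanded pose from where the row before left it, along the tool's axes as they then stand; what a row does not reach is not made up. A row lasts 1/8 s, in which the tool goes at most 62.5 mm and 10.7 degrees, less where a joint would pass 70% of its speed; a pose out of reach is approached as far as the arm can. A call is refused whole if a number of a shift passes 1 or a number of a turn 1, either way. A call with a gripper value outside its range is refused whole. "jaw" is the closure, from 0 (fully open) to 1 (shut), set as the call begins (left out, the last holds). The fingers move at their own pace and stop on an object; the grip force is fixed at half the most. Time passes only in rows, so rows that do not move let the fingers close. It gives the time, the measured TCP pose, the force and the opening at its end, in the units of the state.
- state(): the state, without advancing time (a new reading comes with each control period).
- read_camera(name): name is "scene" or "top" or "wrist"; returns the picture (384x512x3 uint8, red, green, blue); there is no depth.
- camera_info(name): a dict with "mtx" (3x3 intrinsics, pixels), "k1" (the pictures are not rectified: a ray, as slopes to the right and down, at radius r is drawn at 1 + k1 r^2 times it, then the intrinsics apply), "eye" and "attitude" of the camera in the world; the wrist camera has in their place "hand_eye" (4x4, takes a point from camera to tool coordinates, whose origin is the TCP and whose axes are the tool frame's). Camera axes: x right, y down, z forward; pixel columns grow to the right and rows downward; lengths in mm; the calibration is good to about 2 mm. A picture is of the moment at which its call begins: read the wrist's pose just before it. camera_info takes no time and is no camera call.
- job_done(): hands the job in, once; it reports no verdict.
The state is a dict: "t": time; "joints": joint angles; "qvel": joint speeds; "tau": joint torques, N m; "eef_pos": TCP position; "tcp_rot": TCP orientation; "ft_force": force on the tool from outside, world axes, zero at the start; "moment": the same for the moment, N m; "opening": opening from 0.0 (shut) to 1.0 (fully open).
Only numpy, scipy, OpenCV 4.12 (cv2) and the standard library are available. Lean on these libraries where they do the work, as an engineer would, in place of code of your own. Each camera call takes 0.05 s, during which the arm holds its last target.

## Task

First lay the stirring stick in the sloping rest, steel foot down at the stop, and let go of it, so that you can take it again by its raised end. Holding it nearly upright with its foot close to the pot's floor, stir the beads two full turns clockwise as seen from above, sweeping about midway between the pot's centre and its wall, starting and finishing on the side of the pot's handle. Then lay the stick back in the rest the same way; all beads must stay in the pot and the tape roll, coil and bracket must be left alone.

Things in the scene. Friction and masses are not known exactly. Their poses are not given: they have to be found in the camera images.
- stick: stirring stick: straight light-wood bar, square section 18 x 18 mm, 210 mm long, about 0.1 kg, balance point about 80 mm from its foot; the foot end wears a plain steel shoe 50 mm long, same section. Starts lying flat on the bench, foot roughly away from the robot. Origin: centre of its underside; x axis along it from foot to top end, z up when lying
- foot (a point): centre of the stick's foot end face (the steel end), 105 mm from the stick's middle
- rest: the sloping rest, fixed to the bench: a dark steel base plate 160 x 70 x 6 mm carrying a steel channel on two legs. Origin: underside centre of the base plate; x axis points to the channel's low end (away from the robot), z up
- channel: the rest's steel channel, 115 mm long, sloping 35 degrees down away from the robot; 23 mm wide at its floor, walls 12 mm high, then lips flared to about 43 mm, edges 21 mm above the floor; high end open, a stop plate 22 mm high at the low end. Origin: on the floor's centre line at the stop, 24 mm above the bench; x axis down the slope (channel spans x = -115 mm to 0), z square to the floor
- seat (a point): where the centre of the stick's foot end face belongs when the foot is at the stop: 9 mm above the channel floor. The stick then sticks out 95 mm beyond the channel's high end and lies there by itself without sliding or tipping
- pot: open round aluminium pot fixed to the bench: 60 mm high, 120 mm across the rim, inside 104 mm across at the floor and 112 mm at the rim; one steel loop handle at the rim, reaching 102 mm from the axis. Origin: centre of its underside; the handle points along -x, z up. Clockwise seen from above, after the handle side come the +y side, +x, then -y
- pot_floor (a point): centre of the pot's inner floor, 6 mm above the bench. At the start the 8 beads lie in one ring along the wall and the middle 50 mm is clear; in the stir the stick's foot belongs 20 to 38 mm from the axis and within 10 mm of this floor; the loose slippery beads give way with 5 to 10 N, so grip the stick firmly
- coil: bystander: coil bobbin wound with enamelled wire, 47 x 46 x 57 mm, origin centre of underside
- tape: bystander: roll of tape lying flat, 64 mm across, 18 mm high, origin centre of underside
- bracket: bystander: brass Z-shaped bracket 72 x 44 x 17 mm lying on the bench, origin centre of underside
- bead1_center (a point): centre of a loose plain ceramic bead (ball) of 22 mm diameter in the pot
- bead2_center (a point): centre of a loose plain ceramic bead (ball) of 22 mm diameter in the pot
- bead3_center (a point): centre of a loose plain ceramic bead (ball) of 22 mm diameter in the pot
- bead4_center (a point): centre of a loose plain ceramic bead (ball) of 22 mm diameter in the pot
- bead5_center (a point): centre of a loose plain ceramic bead (ball) of 22 mm diameter in the pot
- bead6_center (a point): centre of a loose plain ceramic bead (ball) of 22 mm diameter in the pot
- bead7_center (a point): centre of a loose plain ceramic bead (ball) of 22 mm diameter in the pot
- bead8_center (a point): centre of a loose plain ceramic bead (ball) of 22 mm diameter in the pot

How it is judged (in metres and radians):
On the way, in this order (a step that is already met when the one before it is completed fails the run):
1. the stick lies in the rest's channel, foot at the stop, released and still (distance between foot and seat below 0.016 m and angle between the x axis of stick and the x axis of channel, either way round below 0.15 rad and contact force between the fingers and stick below 0.3 N and linear speed of stick below 0.03 m/s), for 0.2 s.
2. stick held nearly upright, foot close to the pot floor on the handle side (z of foot in the frame of pot below 0.02 m and angle between stick's own x axis and vertical below 0.45 rad and x of foot in the frame of pot below -0.018 m and y of foot in the frame of pot between -0.014 and 0.014 m), for 0.04 s.
3. first turn: the foot, still low and the stick nearly upright, is a quarter turn clockwise from the handle (z of foot in the frame of pot below 0.02 m and angle between stick's own x axis and vertical below 0.45 rad and y of foot in the frame of pot above 0.018 m and x of foot in the frame of pot between -0.014 and 0.014 m), for 0.04 s.
4. first turn: the foot, still low and the stick nearly upright, is opposite the handle (z of foot in the frame of pot below 0.02 m and angle between stick's own x axis and vertical below 0.45 rad and x of foot in the frame of pot above 0.018 m and y of foot in the frame of pot between -0.014 and 0.014 m), for 0.04 s.
5. first turn: the foot, still low and the stick nearly upright, is three quarters round (z of foot in the frame of pot below 0.02 m and angle between stick's own x axis and vertical below 0.45 rad and y of foot in the frame of pot below -0.018 m and x of foot in the frame of pot between -0.014 and 0.014 m), for 0.04 s.
6. first turn: the foot, still low and the stick nearly upright, is back at the handle side (all of step 2), for 0.04 s.
7. second turn: the foot, still low and the stick nearly upright, is a quarter turn clockwise from the handle (all of step 3), for 0.04 s.
8. second turn: the foot, still low and the stick nearly upright, is opposite the handle (all of step 4), for 0.04 s.
9. second turn: the foot, still low and the stick nearly upright, is three quarters round (all of step 5), for 0.04 s.
10. second turn: the foot, still low and the stick nearly upright, is back at the handle side, and beads from all round the pot have been shifted by 15 mm or more (all of step 6 and distance of any of bead1_center, bead2_center, bead3_center from where it was at the start of the episode above 0.015 m and distance of any of bead4_center, bead5_center, bead6_center from where it was at the start of the episode above 0.015 m and distance of any of bead7_center, bead8_center from where it was at the start of the episode above 0.015 m), for 0.04 s.
At the end, for the whole second after the job is handed in: The stick lies released and still in the rest's channel, its foot within 16 mm of the seat point at the stop and its length along the channel within 0.15 rad; all eight beads are inside the pot (within 58 mm of its axis, below 55 mm height) (all of step 1 and horizontal distance between each of bead1_center, bead2_center, bead3_center, bead4_center, bead5_center, bead6_center, bead7_center, bead8_center and pot below 0.058 m and height (world z) of each of bead1_center, bead2_center, bead3_center, bead4_center, bead5_center, bead6_center, bead7_center, bead8_center below 0.055 m); the robot touches nothing.
It fails at once if the coil is moved by more than 20 mm (distance of coil from where it was at the start of the episode above 0.02 m).
It fails at once if the tape is moved by more than 20 mm (distance of tape from where it was at the start of the episode above 0.02 m).
It fails at once if the bracket is moved by more than 20 mm (distance of bracket from where it was at the start of the episode above 0.02 m).
It also fails if it takes over 72 s, if anything falls off the work surface, if the arm or the gripper's body presses on something with over 40 N, if the wrist force passes 120 N, or if a joint passes its speed limit or range.

## Working session

There is one attempt and no reset: what is moved stays moved. The work goes in short steps, Python scripts to look and compute and a tool call to move; the robot and the scene stay as the last step left them, time stands still between calls to the robot, and variables do not carry over. Pictures are saved under pics/ and viewed, and the job is handed in when it is done.

Besides the shell and the picture viewer there is one more tool, called after "Call:" as name(argument=value, ...) on one line, values as JSON. step_arm: Moves the arm, as the interface text tells. Its arguments: {"type":"object","properties":{"steps":{"type":"array","items":{"type":"array","items":{"type":"number"}}},"jaw":{"type":"number"}},"required":["steps"]}

```bash
mkdir -p pics; ls; python3 - <<'E'
from cell import *
import cv2,json
print(state())
for n in ["scene","top","wrist"]:
    print(n,camera_info(n))
    cv2.imwrite(f"pics/{n}0.png",read_camera(n)[:,:,::-1])
E
```

```text
pics
{'t': 0.0, 'joints': array([-1.43460847e+00,  4.91532346e-01,  1.55947977e+00,  8.75802890e-06,
        1.09170093e+00, -1.05584999e-01]), 'qvel': array([-0.0018434 ,  0.0006793 , -0.00196473, -0.00028649,  0.00121883,
       -0.00096873]), 'tau': array([-8.85289792e-04, -6.12638927e+01, -2.58180320e+01,  6.92061125e-02,
        4.81661002e-02, -7.93438403e-05]), 'eef_pos': array([ 149.63796514, -606.55504803,  214.06821807]), 'tcp_rot': array([-1.683314  ,  1.56967591,  1.70004746]), 'ft_force': array([-0.07787675,  0.31722177, -0.50395284]), 'moment': array([ 0.04671856, -0.00064362,  0.00841346]), 'opening': 1.0022173224213746}
scene {'mtx': array([[365.80077303,   0.        , 248.6987575 ],
       [  0.        , 365.80077303, 185.8212128 ],
       [  0.        ,   0.        ,   1.        ]]), 'k1': -0.08715022486036647, 'eye': array([194.00454048, 793.53878163, 471.89924024]), 'attitude': array([-1.98696609, -0.01043755, -2.69833465])}
top {'mtx': array([[402.80970505,   0.        , 251.18548884],
       [  0.        , 402.80970505, 190.14819127],
       [  0.        ,   0.        ,   1.        ]]), 'k1': 0.041829818097908374, 'eye': array([407.09362268, -67.51502617, 952.95228583]), 'attitude': array([-2.92362556e+00, -1.08158450e-03, -1.57216201e+00])}
wrist {'mtx': array([[265.96812002,   0.        , 256.23279528],
       [  0.        , 265.96812002, 197.21891893],
       [  0.        ,   0.        ,   1.        ]]), 'k1': 0.0112693670139571, 'hand_eye': array([[-8.26345608e-04, -2.34352323e-01,  9.72151380e-01,
        -1.69694607e+02],
       [ 9.99999658e-01, -2.26379953e-04,  7.95444694e-04,
         8.64715136e-01],
       [ 3.36612714e-05,  9.72151705e-01,  2.34352430e-01,
        -6.61923275e+01],
       [ 0.00000000e+00,  0.00000000e+00,  0.00000000e+00,
         1.00000000e+00]])}
```

View pics/scene0.png

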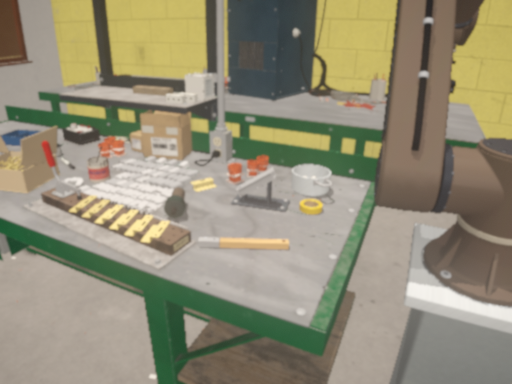

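View pics/top0.png

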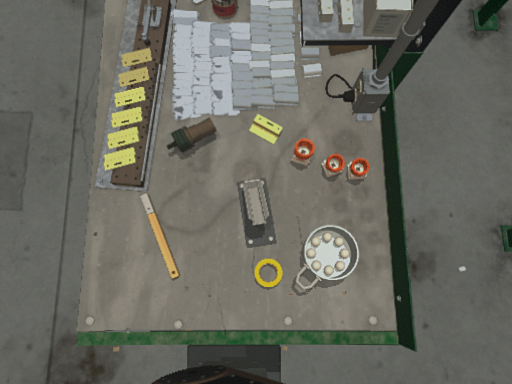

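View pics/wrist0.png

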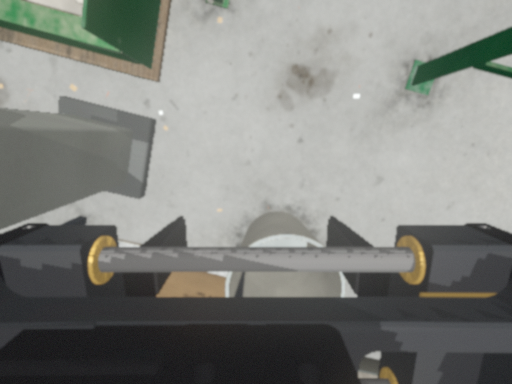

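```bash
cat > h.py <<'E'
from cell import *
import numpy as np, cv2
from scipy.spatial.transform import Rotation as Ro
def rot(a): return Ro.from_euler('xyz',a).as_matrix()
def cam(n,st=None):
    ci=camera_info(n); K=ci['mtx']; k1=ci['k1']
    if n=='wrist':
        st=st or state(); R=rot(st['tcp_rot']); H=ci['hand_eye']
        return K,k1,R@H[:3,3]+st['eef_pos'],R@H[:3,:3]
    return K,k1,ci['eye'],rot(ci['attitude'])
def ray(c,px):
    K,k1,e,R=c; p=np.atleast_2d(np.array(px,float))
    d=(p-K[:2,2])/np.array([K[0,0],K[1,1]]); u=d.copy()
    for _ in range(20): u=d/(1+k1*(u**2).sum(1,keepdims=True))
    return np.c_[u,np.ones(len(u))]@R.T
def onz(c,px,z):
    v=ray(c,px); return c[2]+v*((z-c[2][2])/v[:,2])[:,None]
def proj(c,P):
    K,k1,e,R=c; q=(np.atleast_2d(P)-e)@R; u=q[:,:2]/q[:,2:]
    u=u*(1+k1*(u**2).sum(1,keepdims=True)); return u*[K[0,0],K[1,1]]+K[:2,2]
E
python3 - <<'E'
from h import *
print(rot(state()['tcp_rot']).round(3))
im=cv2.imread('pics/top0.png')
c=cam('top'); print(c[3].round(3))
def crop(x0,y0,w,h,s,n): cv2.imwrite('pics/'+n,cv2.resize(im[y0:y0+h,x0:x0+w],None,fx=s,fy=s,interpolation=cv2.INTER_CUBIC))
crop(225,165,150,135,5,'c_rest.png')
crop(125,185,70,100,6,'c_stick.png')
for n,px,z in [('foot',(146,196),18),('top',(176,277),18),('restfar',(252,180),6),('restnear',(260,244),6),('pot',(331,254),60)]:
    print(n,onz(c,px,z).round(1))
E
```

```text
[[-0.     0.239 -0.971]
 [ 0.001 -0.971 -0.239]
 [-1.    -0.001 -0.   ]]
[[-0.001 -0.976  0.216]
 [-1.     0.001 -0.001]
 [ 0.001 -0.216 -0.976]]
foot [[600.3 179.7  18. ]]
top [[413.2 101.5  18. ]]
restfar [[642.  -70.8   6. ]]
restnear [[487.9 -89.2   6. ]]
pot [[ 461.6 -243.2   60. ]]
```

View pics/c_rest.png

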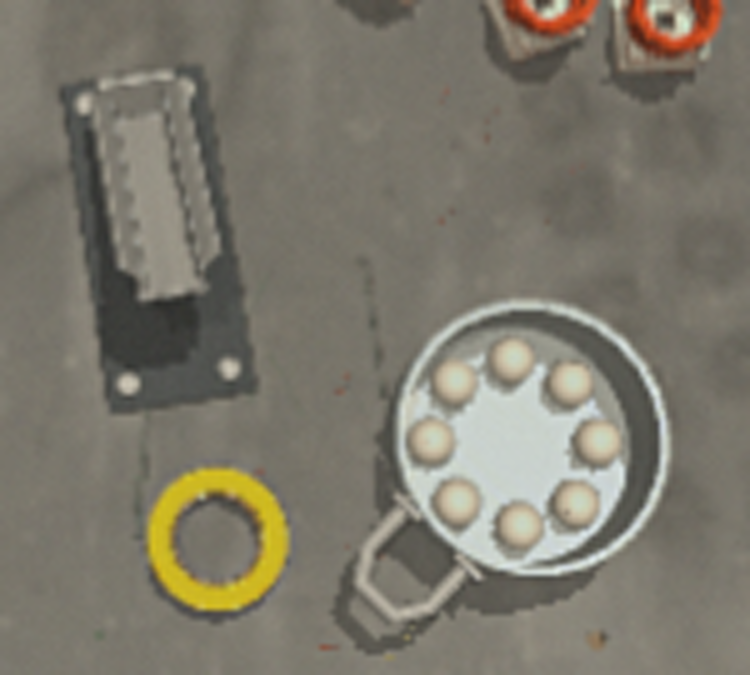

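View pics/c_stick.png

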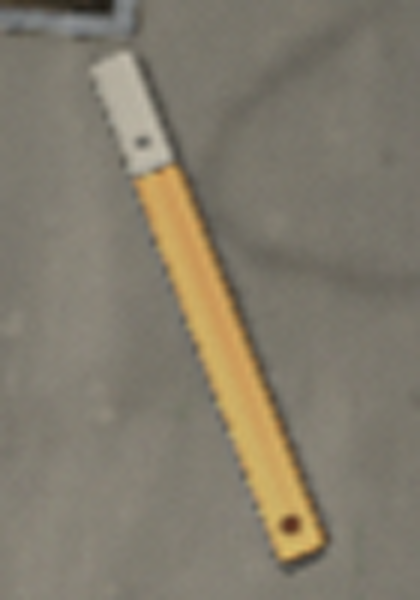

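```bash
python3 - <<'E'
from h import *
im=cv2.imread('pics/top0.png'); c=cam('top'); hsv=cv2.cvtColor(im,cv2.COLOR_BGR2HSV)
# stick wood
sub=np.zeros(im.shape[:2],np.uint8); sub[185:290,130:190]=255
m=cv2.inRange(hsv,(8,110,120),(30,255,255))&sub
pts=np.argwhere(m>0)[:,::-1]
def box(pts,z):
    P=onz(c,pts,z)[:,:2].astype(np.float32); r=cv2.minAreaRect(P); return r,cv2.boxPoints(r).round(1)
print('wood',len(pts),box(pts,18))
m2=cv2.inRange(hsv,(0,0,165),(180,45,255))&sub; m2[:193]=0;m2[216:]=0; m2[:,:140]=0;m2[:,158:]=0
p2=np.argwhere(m2>0)[:,::-1]; print('steel',len(p2),box(p2,18))
o=lambda L:np.array(L,float)/5+[225,165]
print('base',onz(c,o([(62,88),(200,65),(257,388),(110,412)])-.5,6).round(1))
print('chan floor high end',onz(c,o([(140,300),(207,291)]),90).round(1))
print('lips high',onz(c,o([(118,273),(220,250)]),24+115*.5736+21*.819).round(1))
print('stop top',onz(c,o([(95,88),(188,75)]),24+22*.819).round(1))
print('lips low', onz(c,o([(95,90),(190,78)]),24+21*.819).round(1))
# pot rim
a=o([(398,437),(668,437),(530,298),(530,577),(440,335),(625,335),(440,540),(632,535)])
P=onz(c,a,60)[:,:2].astype(np.float32); 
A=np.c_[2*P,np.ones(len(P))]; s=np.linalg.lstsq(A,(P**2).sum(1),rcond=None)[0]; print('pot',s[:2],np.sqrt(s[2]+s[0]**2+s[1]**2))
h=onz(c,o([(380,600),(437,538)]),57); print('handle',h, np.linalg.norm(h[:,:2]-s[:2],axis=1))
d=s[:2]-h[0,:2]; print('pot x yaw',np.arctan2(d[1],d[0]))
print('beads',onz(c,o([(455,381),(512,360),(571,383),(598,442),(575,504),(518,524),(457,502),(431,440)]),17)[:,:2].round(0).tolist())
print('tape',onz(c,o([(218,539)]),18).round(0))
E
```

```text
wood 550 (((486.45745849609375, 135.00086975097656), (158.78793334960938, 18.450510025024414), 23.55544662475586), array([[410. , 111.7],
       [417.4,  94.8],
       [562.9, 158.3],
       [555.5, 175.2]], dtype=float32))
steel 112 (((582.478271484375, 177.3520050048828), (47.39006042480469, 14.068938255310059), 23.23758316040039), array([[557.9, 174.5],
       [563.5, 161.5],
       [607. , 180.2],
       [601.5, 193.2]], dtype=float32))
base [[ 636.8  -34.3    6. ]
 [ 648.2 -101.2    6. ]
 [ 492.3 -126.5    6. ]
 [ 481.2  -57.7    6. ]]
chan floor high end [[ 521.4  -72.5   90. ]
 [ 525.3 -101.4   90. ]]
lips high [[ 530.6  -63.1  107.2]
 [ 540.4 -106.4  107.2]]
stop top [[626.9 -52.1  42. ]
 [633.  -95.4  42. ]]
lips low [[626.1 -52.1  41.2]
 [631.8 -96.3  41.2]]
pot [ 465.63988861 -244.59079273] 59.94691688545788
handle [[ 395.61766822 -176.04192096   57.        ]
 [ 421.78192909 -201.58982496   57.        ]] [97.99009731 61.42152589]
pot x yaw -0.7747661255345653
beads [[493.0, -218.0], [503.0, -245.0], [492.0, -272.0], [466.0, -283.0], [438.0, -271.0], [429.0, -245.0], [438.0, -217.0], [466.0, -206.0]]
tape [[ 422. -108.   18.]]
```

```bash
cat >> h.py <<'E'
def go(target,yawy=None):
    "print tool-unit move to target; yawy = wanted angle (deg) of tool y axis in world"
    st=state(); R=rot(st['tcp_rot']); d=np.array(target)-st['eef_pos']
    a=np.degrees(np.arctan2(R[1,1],R[0,1])); t=0
    print('t',round(st['t'],2),'pos',st['eef_pos'].round(1),'ydir',a.round(2),'F',st['ft_force'].round(1),'M',st['moment'].round(2),'open',round(st['opening'],3))
    print('shift units xyz',(R.T@d/50).round(3), 'rows',np.ceil(np.linalg.norm(d)/50))
    if yawy is not None:
        t=(a-yawy+180)%360-180; print('turn units (about tool x)',round(t/8,3))
        r=np.radians(yawy); Rn=np.c_[[0,0,-1],[np.cos(r),np.sin(r),0],np.cross([0,0,-1],[np.cos(r),np.sin(r),0])]
        print('shift units after turn',(Rn.T@d/50).round(3))
E
python3 -c "
from h import *
go([590,-85,230])"
```

```text
t 0.15 pos [ 149.7 -606.7  214.2] ydir -76.15 F [-0.2  0.3 -1. ] M [-0.06 -0.02  0.03] open 0.998
shift units xyz [ -0.309  -8.021 -11.049] rows 14.0
```

Call:
step_arm(steps=[[-0.02, -0.5, -0.69, 0], [-0.02, -0.5, -0.69, 0], [-0.02, -0.5, -0.69, 0], [-0.02, -0.5, -0.69, 0], [-0.02, -0.5, -0.69, 0], [-0.02, -0.5, -0.69, 0], [-0.02, -0.5, -0.69, 0], [-0.02, -0.5, -0.69, 0], [-0.02, -0.5, -0.69, 0], [-0.02, -0.5, -0.69, 0], [-0.02, -0.5, -0.69, 0], [-0.02, -0.5, -0.69, 0], [-0.02, -0.5, -0.69, 0], [-0.02, -0.5, -0.69, 0], [-0.02, -0.5, -0.69, 0], [-0.02, -0.5, -0.69, 0], [0, 0, 0, 0], [0, 0, 0, 0]])

```text
t: 2.4
eef_pos: [589.5, -86.4, 230.3]
tcp_rot: [-0.156, 1.57, -3.055]
ft_force: [-0.6, 0.4, 0.7]
opening: 1.0
```

```bash
python3 -c "
from h import *
st=state();im=read_camera('wrist');cv2.imwrite('pics/w1.png',im[:,:,::-1])
np.save('w1.npy',np.r_[st['eef_pos'],st['tcp_rot']]);print(st['joints'])
go([489,136,100],-66.5)"
```

```text
[-2.56224165e-01  4.34277183e-01  1.61317257e+00 -2.99831293e-04
  1.09488952e+00  1.07248958e+00]
t 2.45 pos [589.3 -86.8 230.4] ydir -76.17 F [-0.2 -0.4 -1. ] M [0.07 0.01 0.  ] open 1.0
shift units xyz [ 2.61  -4.806  0.881] rows 6.0
turn units (about tool x) -1.208
shift units after turn [ 2.609 -4.886  0.063]
```

View pics/w1.png

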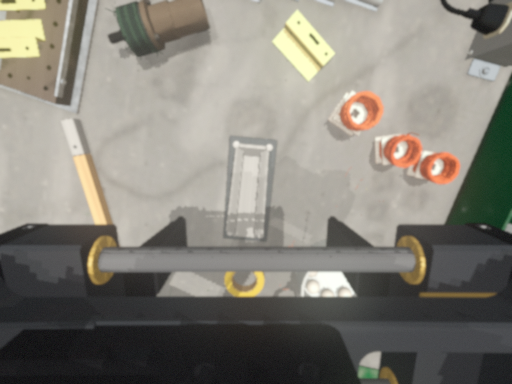

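```bash
python3 -c "
from h import *
im=cv2.imread('pics/w1.png');cv2.imwrite('pics/w1c.png',cv2.resize(im[128:248,200:300],None,fx=5,fy=5,interpolation=cv2.INTER_CUBIC))"
```

```text
(no output)
```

View pics/w1c.png

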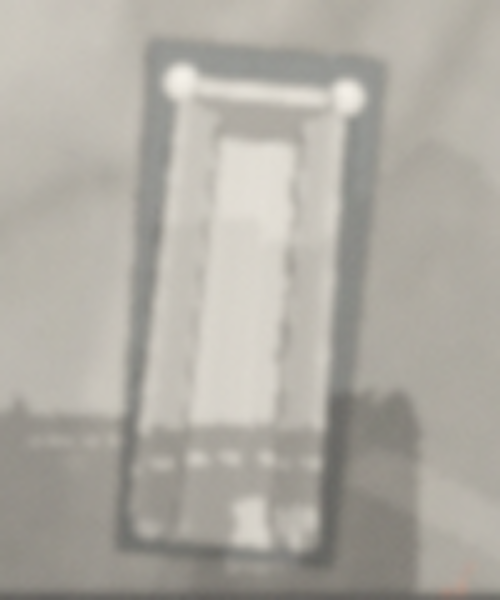

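```bash
python3 -c "
from h import *
w=np.load('w1.npy');c=cam('wrist',dict(eef_pos=w[:3],tcp_rot=w[3:]))
o=lambda L:np.array(L,float)/5+[200,128]-.5
print('base',onz(c,o([(148,40),(385,62),(335,565),(120,548)]),6).round(1))
print('boltmid/stop',onz(c,o([(190,84),(335,97)]),42).round(1))
print('lips hi',onz(c,o([(135,525),(318,542)]),107).round(1))
print('floor top part',onz(c,o([(220,140),(297,143)]),28).round(1))
p=onz(c,o([(194,415),(276,425)]),70).round(1);print('floor mid',p)
im=read_camera('scene');cv2.imwrite('pics/s1.png',im[:,:,::-1])
cv2.imwrite('pics/s1c.png',cv2.resize(im[150:230,215:345,::-1],None,fx=6,fy=6,interpolation=cv2.INTER_CUBIC))
"
```

```text
base [[ 641.1  -34.5    6. ]
 [ 651.5 -102.5    6. ]
 [ 497.  -127.2    6. ]
 [ 486.3  -59.8    6. ]]
boltmid/stop [[633.9 -51.1  42. ]
 [639.8 -89.1  42. ]]
lips hi [[ 535.7  -64.9  107. ]
 [ 541.9 -107.6  107. ]]
floor top part [[620.3 -61.8  28. ]
 [624.6 -82.7  28. ]]
floor mid [[554.  -72.4  70. ]
 [556.4 -93.6  70. ]]
```

View pics/s1c.png

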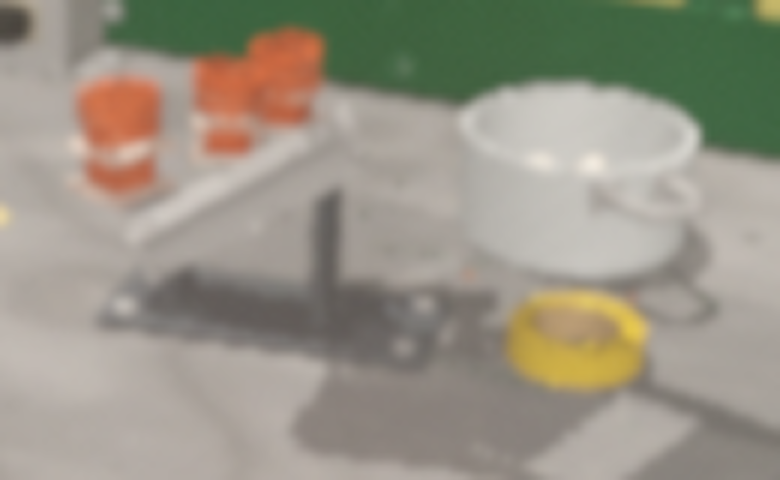

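Call:
step_arm(steps=[[0, 0, 0, -1], [0, 0, 0, -0.21], [0.4, -0.82, 0.01, 0], [0.4, -0.82, 0.01, 0], [0.4, -0.82, 0.01, 0], [0.4, -0.82, 0.01, 0], [0.4, -0.82, 0.01, 0], [0.4, -0.8, 0.01, 0], [0, 0, 0, 0], [0, 0, 0, 0]])

```text
t: 3.75
eef_pos: [489.8, 136.7, 111.0]
tcp_rot: [2.636, 1.57, -0.096]
ft_force: [1.5, -0.6, -0.5]
opening: 1.001
```

```bash
python3 -c "
from h import *
st=state();im=read_camera('wrist');cv2.imwrite('pics/w2.png',im[:,:,::-1])
c=cam('wrist',st);print(proj(c,[[606,186.8,18],[413.7,103.3,18],[488.6,135.9,18]]))
go([488.6,135.9,4],-66.5)"
```

```text
[[255.16256952  64.1564794 ]
 [255.38064525 273.7586311 ]
 [255.23722648 201.18126056]]
t 3.8 pos [490.  136.4 111.1] ydir -66.57 F [-0.1 -0.5  1. ] M [ 0.01 -0.08  0.02] open 0.996
shift units xyz [ 2.143 -0.004  0.033] rows 3.0
turn units (about tool x) -0.008
shift units after turn [ 2.143 -0.003  0.03 ]
```

View pics/w2.png

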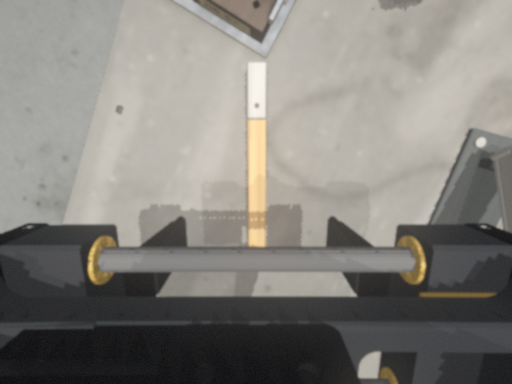

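Call:
step_arm(steps=[[0.6, 0, 0, 0], [0.6, 0, 0.01, 0], [0.5, 0, 0, 0], [0.3, 0, 0, 0], [0.12, 0, 0, 0], [0, 0, 0, 0]])

```text
t: 4.55
eef_pos: [489.1, 136.7, 4.8]
tcp_rot: [2.538, 1.57, -0.194]
ft_force: [-0.1, -0.0, -0.1]
opening: 1.002
```

Call:
step_arm(steps=[[0, 0, 0, 0], [0, 0, 0, 0], [0, 0, 0, 0], [0, 0, 0, 0], [0, 0, 0, 0], [0, 0, 0, 0]], jaw=1)

```text
t: 5.3
eef_pos: [488.8, 136.9, 4.6]
tcp_rot: [0.803, 1.571, -1.928]
ft_force: [0.4, 0.2, -0.9]
opening: 0.426
```

Call:
step_arm(steps=[[0, 0, 0, 0], [0, 0, 0, 0], [0, 0, 0, 0], [0, 0, 0, 0], [0, 0, 0, 0], [0, 0, 0, 0]])

```text
t: 6.05
eef_pos: [488.8, 136.9, 4.6]
tcp_rot: [1.301, 1.571, -1.43]
ft_force: [0.1, 0.3, -0.7]
opening: 0.188
```

Call:
step_arm(steps=[[-0.3, 0, 0, 0], [-0.6, 0, 0, 0], [-0.8, 0, 0, 0], [-0.8, 0, 0, 0], [-0.8, 0, 0, 0], [0, 0, 0, 0], [0, 0, 0, 0]])

```text
t: 6.92
eef_pos: [488.3, 136.9, 169.5]
tcp_rot: [0.017, 1.57, -2.714]
ft_force: [0.6, 0.1, -1.8]
opening: 0.187
```

```bash
python3 -c "
from h import *
st=state();im=read_camera('wrist');cv2.imwrite('pics/w3.png',im[:,:,::-1])
im=read_camera('scene');cv2.imwrite('pics/s3.png',cv2.resize(im[130:270,150:330,::-1],None,fx=4,fy=4))
go([490,0,170],-81)"
```

```text
t 7.03 pos [488.2 136.8 168.7] ydir -66.47 F [ 0.7 -0.4 -0.9] M [-0.05 -0.    0.02] open 0.185
shift units xyz [-0.025  2.524  1.059] rows 3.0
turn units (about tool x) 1.816
shift units after turn [-0.026  2.709  0.392]
```

View pics/s3.png

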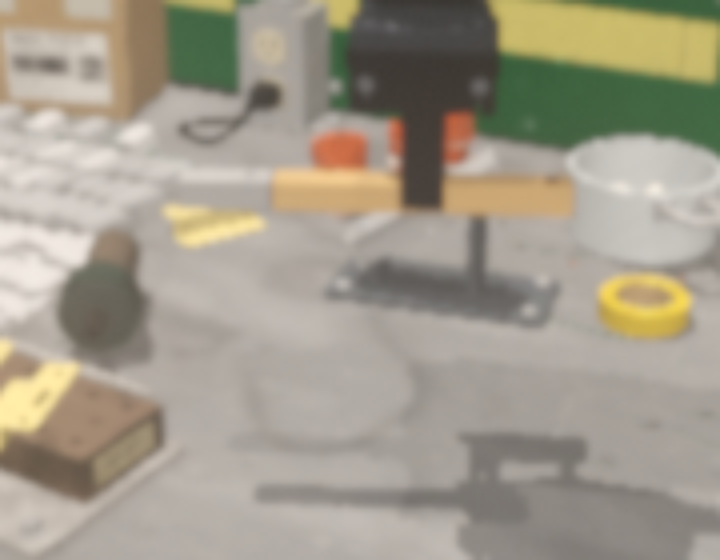

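View pics/w3.png

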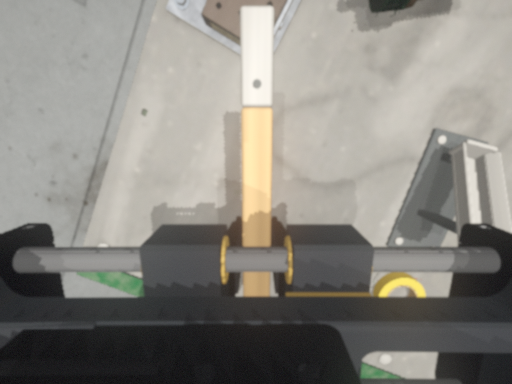

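```bash
python3 -c "
from h import *
st=state();c=cam('wrist',st)
p=onz(c,[(257,6.5),(257,106)],182);print(p, np.linalg.norm((p-st['eef_pos'])[:,:2],axis=1))
c=cam('scene')
print(proj(c,[[606,187,173],[489,136.8,173],[413,103,173]]))
"
```

```text
[[606.96598106 186.91767027 182.        ]
 [562.75797336 167.63179718 182.        ]] [128.92231836  80.69651346]
[[195.01247588 176.20196946]
 [254.35876824 177.62265343]
 [293.41908335 178.38134109]]
```

```bash
python3 -c "
from h import *
go([503.1,-90.9,150],-80.95)"
```

```text
t 7.03 pos [488.2 136.8 168.7] ydir -66.47 F [ 0.7 -0.4 -0.9] M [-0.05 -0.    0.02] open 0.185
shift units xyz [0.375 4.295 1.544] rows 5.0
turn units (about tool x) 1.81
shift units after turn [0.374 4.545 0.422]
```

Call:
step_arm(steps=[[0, 0, 0, 0.5], [0, 0, 0, 0.7], [0, 0, 0, 0.61], [0.05, 0.3, 0.04, 0], [0.05, 0.7, 0.07, 0], [0.05, 0.8, 0.07, 0], [0.05, 0.8, 0.07, 0], [0.05, 0.8, 0.07, 0], [0.05, 0.7, 0.06, 0], [0.07, 0.45, 0.04, 0], [0, 0, 0, 0], [0, 0, 0, 0], [0, 0, 0, 0]])

```text
t: 8.65
eef_pos: [503.7, -90.4, 151.1]
tcp_rot: [-0.329, 1.571, 2.972]
ft_force: [-0.4, 0.9, -1.2]
opening: 0.184
```

```bash
python3 -c "
from h import *
st=state();im=read_camera('wrist');cv2.imwrite('pics/w4.png',im[:,:,::-1])
cv2.imwrite('pics/w4c.png',cv2.resize(im[20:250,180:340,::-1],None,fx=3,fy=3))
im=read_camera('top');cv2.imwrite('pics/t4.png',cv2.resize(im[150:300,200:350,::-1],None,fx=4,fy=4))
go([503.1,-90.9,97],-80.95)"
```

```text
t 8.75 pos [503.9 -90.4 151.2] ydir -80.87 F [-0.1  0.2 -0.1] M [-0.01  0.06  0.03] open 0.185
shift units xyz [1.084 0.007 0.017] rows 2.0
turn units (about tool x) 0.01
shift units after turn [1.084 0.007 0.016]
```

View pics/w4c.png

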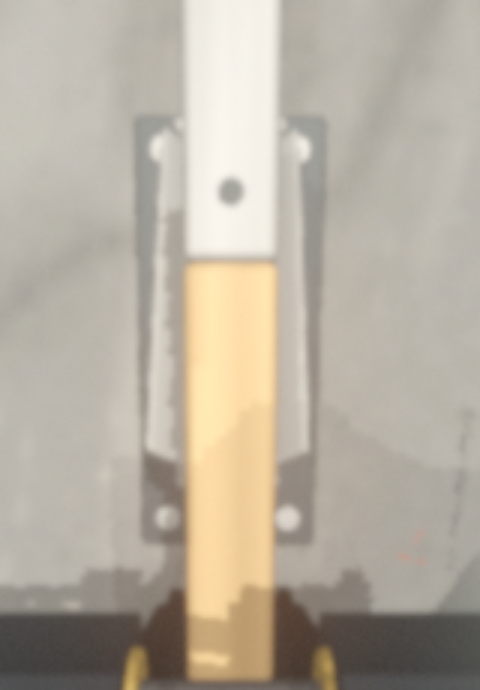

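View pics/t4.png

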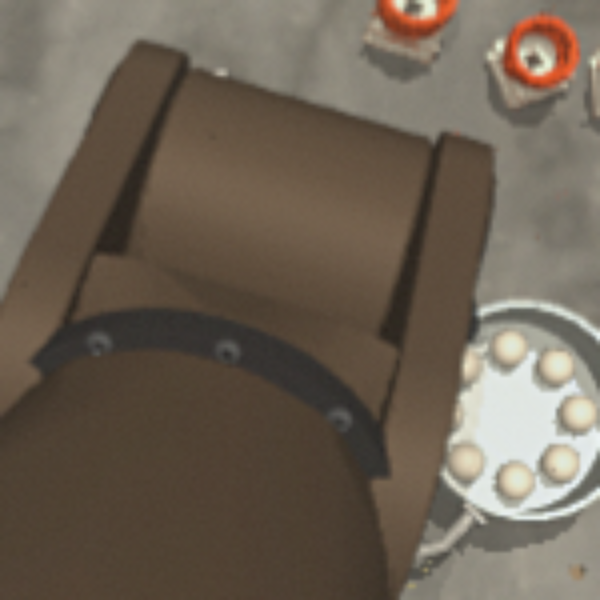

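Call:
step_arm(steps=[[0.3, 0, 0.01, 0.05], [0.3, 0.01, 0, 0], [0.25, 0, 0, 0], [0.15, 0, 0, 0], [0.08, 0, 0, 0], [0, 0, 0, 0], [0, 0, 0, 0]])

```text
t: 9.62
eef_pos: [503.6, -91.7, 97.4]
tcp_rot: [2.559, 1.57, -0.432]
ft_force: [0.0, 1.1, -0.6]
opening: 0.186
```

```bash
python3 -c "
from h import *
im=read_camera('scene');cv2.imwrite('pics/s5.png',cv2.resize(im[140:230,200:330,::-1],None,fx=6,fy=6,interpolation=cv2.INTER_CUBIC))
go([503.1,-90.9,97],-80.95)"
```

```text
t 9.68 pos [503.6 -91.7  97.5] ydir -81.35 F [ 0.2 -0.5 -1. ] M [-0.05  0.08  0.01] open 0.182
shift units xyz [ 0.009 -0.017  0.008] rows 1.0
turn units (about tool x) -0.05
shift units after turn [ 0.009 -0.017  0.008]
```

View pics/s5.png

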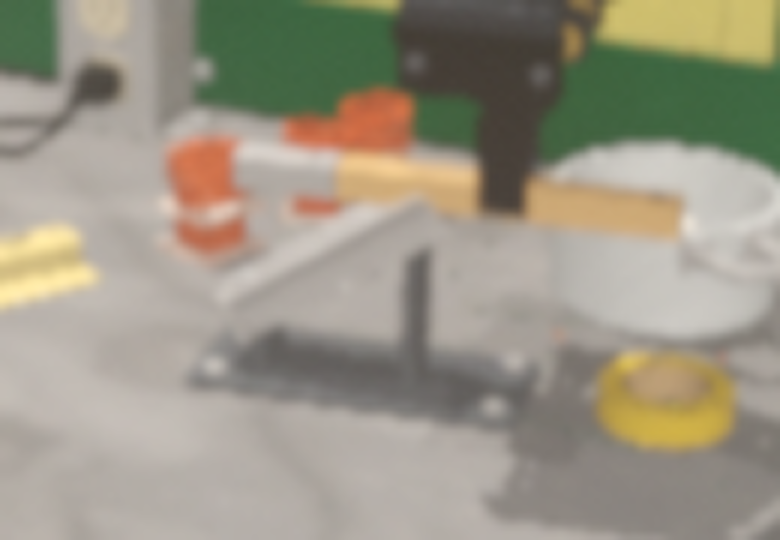

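Call:
step_arm(steps=[[0.03, -0.01, 0.01, 0], [0.02, 0, 0, 0], [0, 0, 0, 0]])

```text
t: 10.05
eef_pos: [502.9, -91.2, 94.6]
tcp_rot: [1.087, 1.571, -1.904]
ft_force: [0.1, 0.5, -0.9]
opening: 0.187
```

Call:
step_arm(steps=[[0, 0, 0, 0], [0, 0, 0, 0], [0, 0, 0, 0], [0, 0, 0, 0]], jaw=0.77)

```text
t: 10.55
eef_pos: [502.9, -91.2, 94.7]
tcp_rot: [2.277, 1.571, -0.713]
ft_force: [-0.1, -0.2, 0.4]
opening: 0.23
```

```bash
python3 -c "
from h import *
im=read_camera('scene');cv2.imwrite('pics/s6.png',cv2.resize(im[140:230,200:330,::-1],None,fx=6,fy=6,interpolation=cv2.INTER_CUBIC))
go([503.1,-90.9,97],-80.95)"
```

```text
t 10.6 pos [502.9 -91.2  94.6] ydir -81.35 F [-0.2  0.7 -0.8] M [ 0.01 -0.03 -0.02] open 0.233
shift units xyz [-0.047 -0.005 -0.005] rows 1.0
turn units (about tool x) -0.049
shift units after turn [-0.047 -0.005 -0.005]
```

View pics/s6.png

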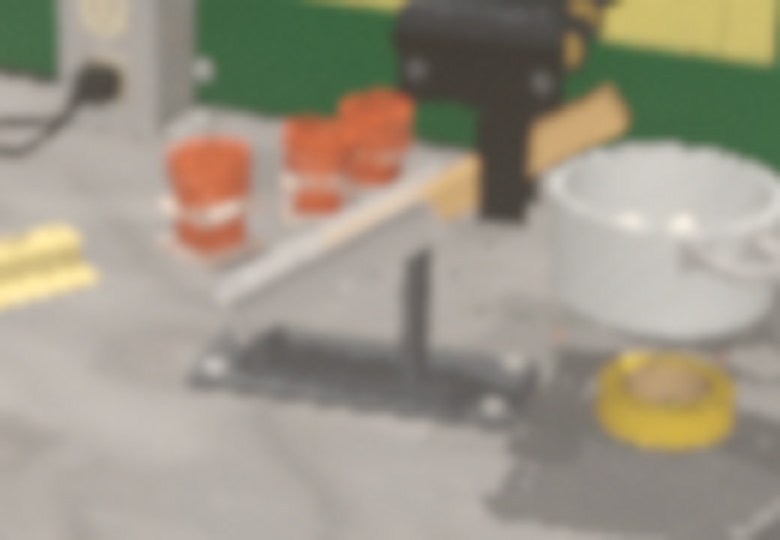

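Call:
step_arm(steps=[[0, 0, 0, 0], [0, 0, 0, 0], [-0.06, 0, 0, 0], [0, 0, 0, 0], [0, 0, 0, 0], [0, 0, 0, 0]], jaw=0.4)

```text
t: 11.35
eef_pos: [502.9, -91.2, 97.6]
tcp_rot: [1.778, 1.571, -1.212]
ft_force: [-0.2, -0.6, -0.2]
opening: 0.597
```

```bash
python3 -c "
from h import *
st=state();im=read_camera('wrist');cv2.imwrite('pics/w7.png',im[:,:,::-1])
cv2.imwrite('pics/w7c.png',cv2.resize(im[20:250,180:340,::-1],None,fx=3,fy=3))
im=read_camera('scene');cv2.imwrite('pics/s7.png',cv2.resize(im[140:230,200:330,::-1],None,fx=6,fy=6,interpolation=cv2.INTER_CUBIC))
# predicted
u=np.array([.988,.1545]);b=np.array([566.8,-80.8])
def P(s,h):
    uu=52+h*.5736-s*.8192; return np.r_[b+uu*u,24+h*.8192+s*.5736]
c=cam('scene')
pr=lambda P_:(proj(c,P_)-[200,140])*6
print(pr([P(210,0),P(210,18),P(115,0),P(50,18),P(0,18)]))
cw=cam('wrist',st);print((proj(cw,[P(0,18),P(50,18)])-[180,20])*3)
go([503.1,-90.9,97],-80.95)"
```

```text
[[630.30438261 118.80545516]
 [609.41747184  84.83661811]
 [454.04523255 212.0463829 ]
 [320.77553845 240.47085169]
 [238.24386101 284.98519205]]
[[221.35120057  97.95256311]
 [221.46348123 253.10422643]]
t 11.45 pos [502.9 -91.2  97.6] ydir -81.34 F [-0.5  0.2  0.3] M [-0.01 -0.01 -0.03] open 0.602
shift units xyz [ 0.012 -0.005 -0.006] rows 1.0
turn units (about tool x) -0.049
shift units after turn [ 0.012 -0.005 -0.006]
```

View pics/s7.png

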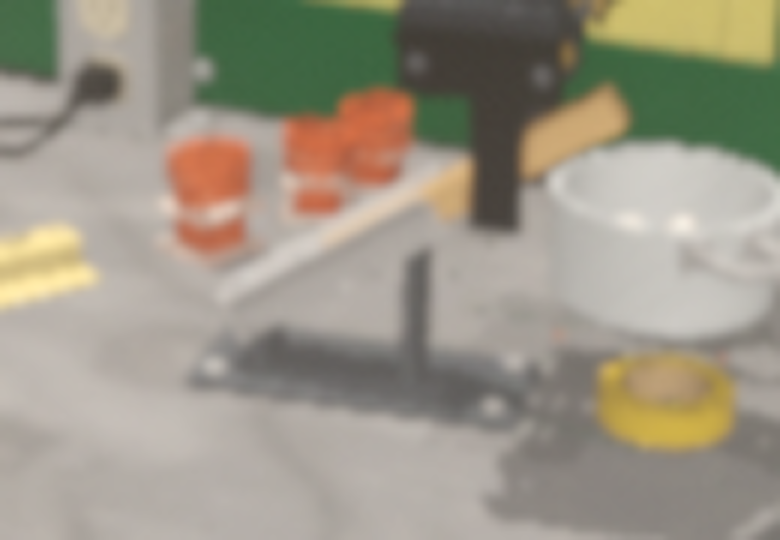

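View pics/w7c.png

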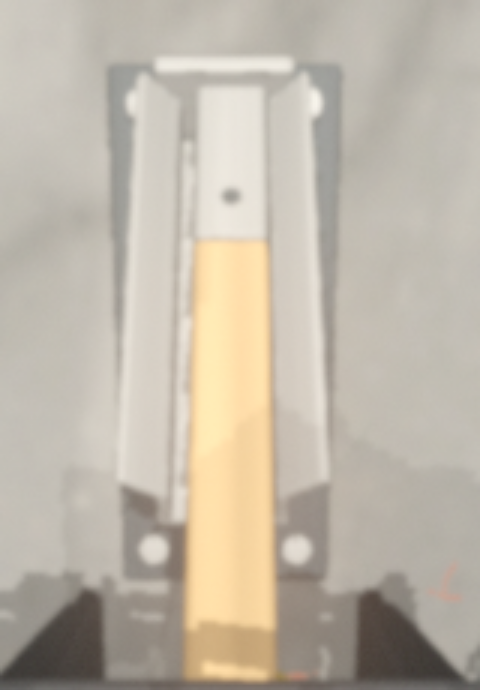

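Call:
step_arm(steps=[[0, 0, 0, 0], [0, 0, 0, 0], [0, 0, 0, 0], [0, 0, 0, 0], [0, 0, 0, 0], [0, 0, 0, 0], [0, 0, 0, 0]], jaw=1)

```text
t: 12.32
eef_pos: [502.9, -91.2, 97.6]
tcp_rot: [2.052, 1.571, -0.939]
ft_force: [0.1, -0.6, -0.1]
opening: 0.189
```

Call:
step_arm(steps=[[0.02, 0, -0.03, 0], [0.02, 0, -0.03, 0], [0, 0, 0, 0]])

```text
t: 12.7
eef_pos: [503.9, -91.0, 96.8]
tcp_rot: [-0.056, 1.567, -3.046]
ft_force: [-17.0, -5.3, 26.1]
opening: 0.185
```

```bash
cat > arc.py <<'E'
import numpy as np,sys
s=float(sys.argv[1]); 
def G(th):
    f=np.radians(th-35); x=np.array([np.cos(np.radians(35)),-np.sin(np.radians(35))]); z=np.array([x[1]*-1,x[0]])
    return 9*(-np.sin(f)*x+np.cos(f)*z)+s*(-np.cos(f)*x+np.sin(f)*z)
ths=[float(a) for a in sys.argv[2:]]
for a,b in zip(ths,ths[1:]):
    d=G(b)-G(a); print(a,b,'tool x %.3f  tool z %.3f'%(-d[1]/50,-d[0]/50))
E
python3 arc.py 149 35 38 41 44 47 50 55 60 65 70 75 80 85 90
python3 -c "
from h import *
go([503.1,-90.9,97],-80.95)"
```

```text
35.0 38.0 tool x -0.131  tool z -0.085
38.0 41.0 tool x -0.125  tool z -0.091
41.0 44.0 tool x -0.119  tool z -0.097
44.0 47.0 tool x -0.113  tool z -0.103
47.0 50.0 tool x -0.107  tool z -0.108
50.0 55.0 tool x -0.163  tool z -0.191
55.0 60.0 tool x -0.143  tool z -0.204
60.0 65.0 tool x -0.122  tool z -0.215
65.0 70.0 tool x -0.100  tool z -0.224
70.0 75.0 tool x -0.077  tool z -0.232
75.0 80.0 tool x -0.054  tool z -0.238
80.0 85.0 tool x -0.031  tool z -0.242
85.0 90.0 tool x -0.007  tool z -0.245
t 12.7 pos [503.9 -91.   96.8] ydir -81.32 F [-17.   -5.3  26.1] M [-0.83  2.74 -0.05] open 0.185
shift units xyz [-0.003 -0.004  0.015] rows 1.0
turn units (about tool x) -0.046
shift units after turn [-0.003 -0.005  0.015]
```

Call:
step_arm(steps=[[-0.065, 0, -0.043, 0], [-0.065, 0, -0.043, 0], [-0.063, 0, -0.046, 0], [-0.063, 0, -0.046, 0], [0, 0, 0, 0]])

```text
t: 13.32
eef_pos: [513.7, -89.3, 108.3]
tcp_rot: [-0.276, 1.568, 3.017]
ft_force: [-6.0, -1.6, 1.5]
opening: 0.19
```

```bash
python3 -c "
from h import *
im=read_camera('scene');cv2.imwrite('pics/s8.png',cv2.resize(im[140:230,200:330,::-1],None,fx=6,fy=6,interpolation=cv2.INTER_CUBIC))
im=read_camera('wrist')
cv2.imwrite('pics/w8c.png',cv2.resize(im[20:250,180:340,::-1],None,fx=3,fy=3))
go([503.1,-90.9,97],-80.95)"
```

```text
t 13.43 pos [513.6 -89.3 108.2] ydir -81.33 F [-6.  -1.1  2.7] M [-0.3   1.25 -0.08] open 0.191
shift units xyz [0.225 0.001 0.213] rows 1.0
turn units (about tool x) -0.048
shift units after turn [ 0.225 -0.001  0.213]
```

View pics/s8.png

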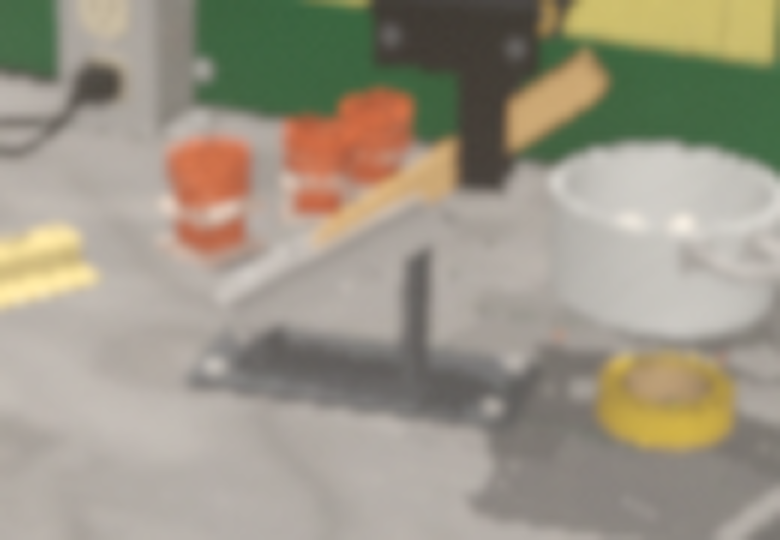

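View pics/w8c.png

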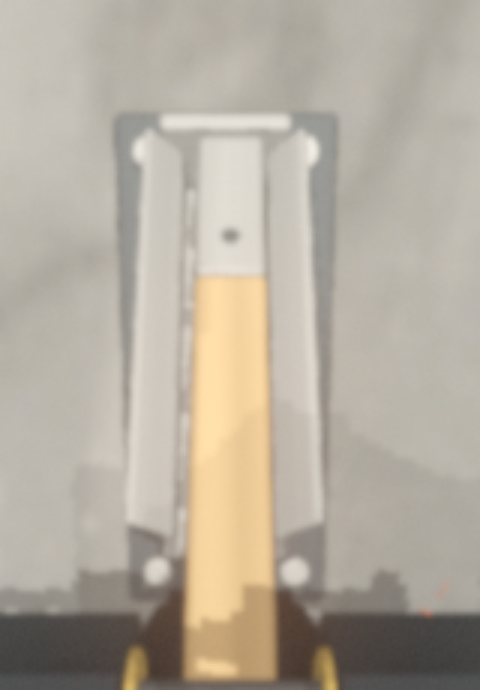

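Call:
step_arm(steps=[[-0.115, 0, -0.098, 0], [-0.11, 0, -0.104, 0], [-0.105, 0, -0.109, 0], [-0.08, 0, -0.095, 0], [-0.08, 0, -0.096, 0], [0, 0, 0, 0]])

```text
t: 14.18
eef_pos: [540.0, -85.6, 133.4]
tcp_rot: [2.699, 1.57, -0.292]
ft_force: [-5.2, -0.4, 4.4]
opening: 0.184
```

```bash
python3 -c "
from h import *
im=read_camera('scene');cv2.imwrite('pics/s9.png',cv2.resize(im[130:230,200:330,::-1],None,fx=6,fy=6,interpolation=cv2.INTER_CUBIC))
go([503.1,-90.9,97],-80.95)"
```

```text
t 14.22 pos [540.  -85.6 133.4] ydir -81.34 F [-4.9  0.9  4. ] M [0.15 0.72 0.05] open 0.188
shift units xyz [ 0.726 -0.007  0.745] rows 2.0
turn units (about tool x) -0.049
shift units after turn [ 0.727 -0.012  0.744]
```

View pics/s9.png

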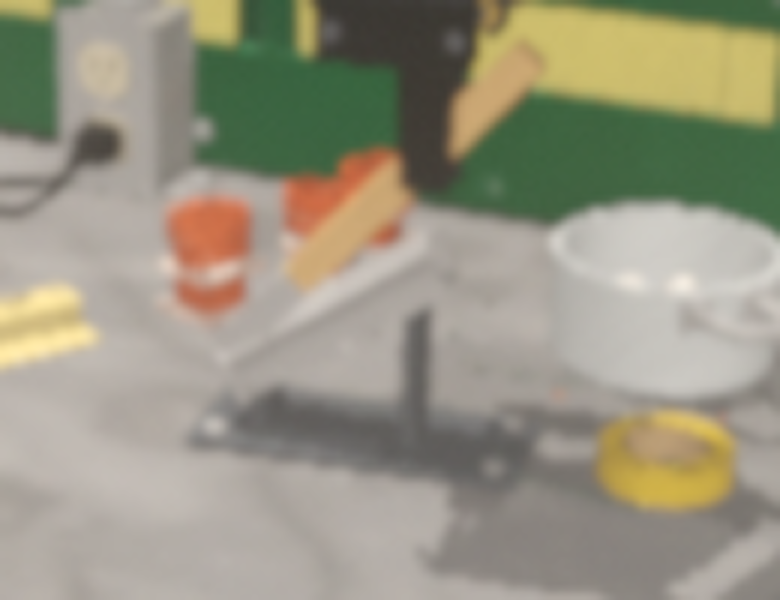

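Call:
step_arm(steps=[[-0.072, 0, -0.102, 0], [-0.071, 0, -0.102, 0], [-0.061, 0, -0.107, 0], [-0.061, 0, -0.108, 0], [-0.1, 0, -0.224, 0], [-0.077, 0, -0.232, 0], [-0.054, 0, -0.238, 0], [0, 0, 0, 0]])

```text
t: 15.22
eef_pos: [595.5, -77.2, 158.6]
tcp_rot: [2.827, 1.569, -0.164]
ft_force: [-4.3, 1.4, 8.2]
opening: 0.184
```

```bash
python3 -c "
from h import *
im=read_camera('scene');cv2.imwrite('pics/s10.png',cv2.resize(im[110:230,200:330,::-1],None,fx=5,fy=5,interpolation=cv2.INTER_CUBIC))
go([503.1,-90.9,97],-80.95)"
```

```text
t 15.28 pos [595.4 -77.2 158.6] ydir -81.34 F [-2.7 -0.3  8.6] M [0.29 0.62 0.05] open 0.189
shift units xyz [ 1.228 -0.008  1.87 ] rows 3.0
turn units (about tool x) -0.049
shift units after turn [ 1.233 -0.02   1.867]
```

View pics/s10.png

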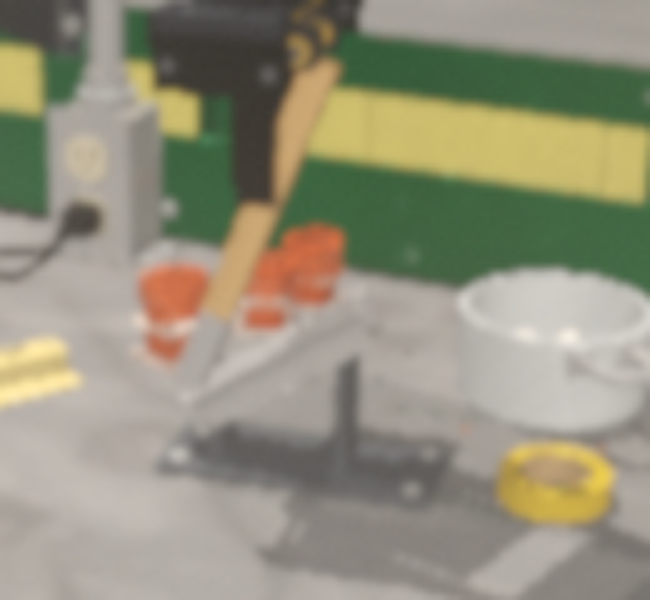

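```bash
cat >> h.py <<'E'
U=np.array([.9878,.156]);B=np.array([566.8,-80.8])
def onplane(c,px,off=0):
    "hit vertical plane through rest axis; returns (u,z)"
    n=np.array([-U[1],U[0],0]); v=ray(c,px); p0=np.r_[B,0]+n*off
    P=c[2]+v*(((p0-c[2])@n)/(v@n))[:,None]
    return np.c_[(P[:,:2]-B)@U,P[:,2]]
E
python3 -c "
from h import *
c=cam('scene');o=lambda L:np.array(L,float)/5+[200,110]-.4
# edges of side face facing the camera (+y side, off 9)
p=onplane(c,o([(302,70),(238,205),(205,318),(341,70),(275,205),(222,325)]),7);print(p.round(1))
for i in (0,3): d=p[i]-p[i+2]; print(np.degrees(np.arctan2(d[1],-d[0])))
print(onplane(c,o([(185,398),(362,290)]),21).round(1))
"
```

```text
[[  4.2 233.9]
 [ 38.6 155.6]
 [ 57.4  86.7]
 [-16.9 235.6]
 [ 17.6 157.8]
 [ 47.4  83.7]]
70.11365786992778
67.08372540924637
[[ 64.9  42.1]
 [-35.5 119.8]]
```

```bash
python3 -c "
from h import *
im=read_camera('scene');cv2.imwrite('pics/s11.png',cv2.resize(im[165:205,225:285,::-1],None,fx=12,fy=12,interpolation=cv2.INTER_CUBIC))
im=read_camera('wrist');cv2.imwrite('pics/w11.png',im[:,:,::-1])
"
```

```text
(no output)
```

View pics/s11.png

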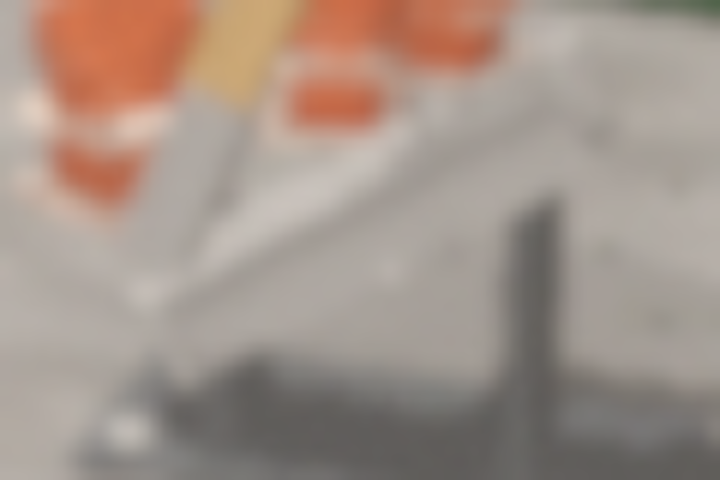

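View pics/w11.png

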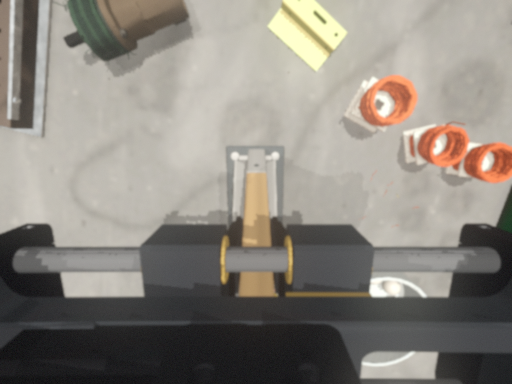

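```bash
python3 -c "
from h import *
im=cv2.imread('pics/w11.png');cv2.imwrite('pics/w11c.png',cv2.resize(im[140:250,210:300],None,fx=6,fy=6,interpolation=cv2.INTER_CUBIC))
c=cam('wrist')
n=np.array([-U[1],U[0]])
def W(u,z): return np.r_[B+u*U,z]
L={'foot pocket upper':(61,36),'foot onstop far corner':(78,45),'pocket bound':(35,80),'obs bound':(52,85),'stop top':(65.6,42)}
for k,v in L.items(): print(k,((proj(c,W(*v))-[210,140])*6).round(0))
print(state()['eef_pos'])
"
```

```text
foot pocket upper [[265. 152.]]
foot onstop far corner [[264.  61.]]
pocket bound [[265. 346.]]
obs bound [[264. 247.]]
stop top [[265. 130.]]
[595.40059593 -77.22134797 158.63455648]
```

View pics/w11c.png

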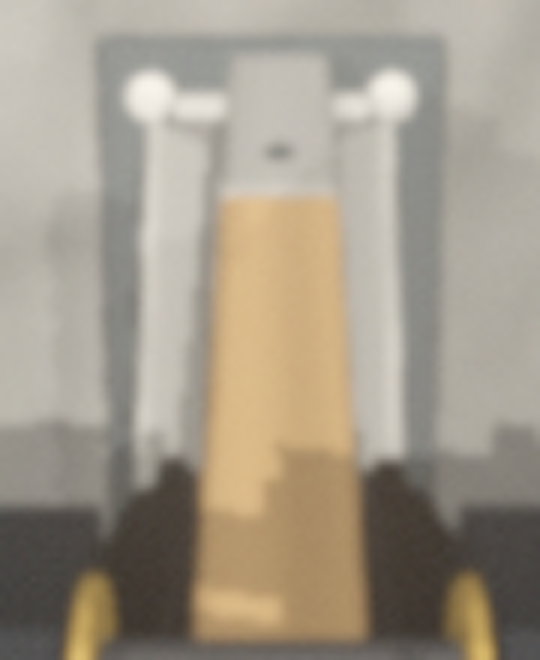

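Call:
step_arm(steps=[[-0.2, 0, 0, 0], [-0.2, 0, 0.1, 0], [0, 0, 0.28, 0], [0.2, 0, 0, 0], [0.2, 0, 0, 0], [0.06, 0, 0, 0], [0.06, 0, 0, 0], [0, 0, 0, 0]])

```text
t: 16.38
eef_pos: [576.1, -80.1, 151.7]
tcp_rot: [2.802, 1.57, -0.189]
ft_force: [1.4, -0.4, -1.1]
opening: 0.187
```

```bash
python3 arc.py 147 68 72 76 80 84 88; python3 -c "
from h import *
c=cam('wrist');im=read_camera('wrist');cv2.imwrite('pics/w12c.png',cv2.resize(im[140:250,210:300,::-1],None,fx=6,fy=6,interpolation=cv2.INTER_CUBIC))
im=read_camera('scene');cv2.imwrite('pics/s12.png',cv2.resize(im[110:230,200:330,::-1],None,fx=5,fy=5,interpolation=cv2.INTER_CUBIC))
go([503.1,-90.9,97],-80.95)"
```

```text
68.0 72.0 tool x -0.070  tool z -0.180
72.0 76.0 tool x -0.056  tool z -0.185
76.0 80.0 tool x -0.041  tool z -0.188
80.0 84.0 tool x -0.026  tool z -0.191
84.0 88.0 tool x -0.011  tool z -0.193
t 16.48 pos [575.9 -80.1 151.8] ydir -81.34 F [ 1.   0.1 -0.6] M [ 0.05 -0.21  0.01] open 0.186
shift units xyz [ 1.096 -0.006  1.472] rows 2.0
turn units (about tool x) -0.049
shift units after turn [ 1.097 -0.016  1.472]
```

View pics/w12c.png

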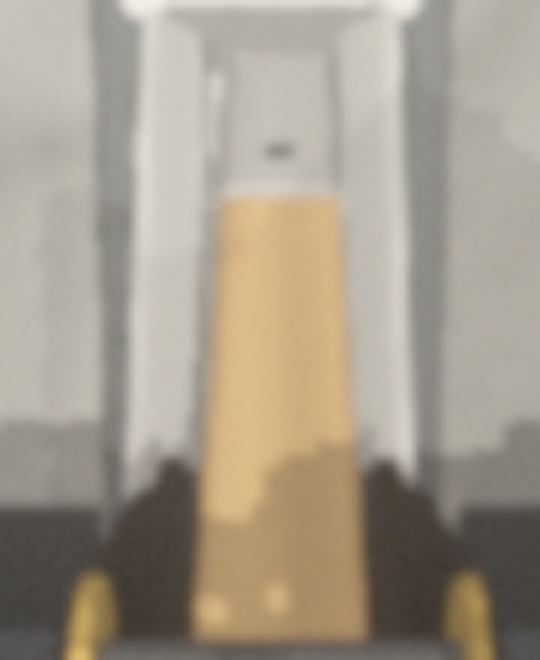

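View pics/s12.png

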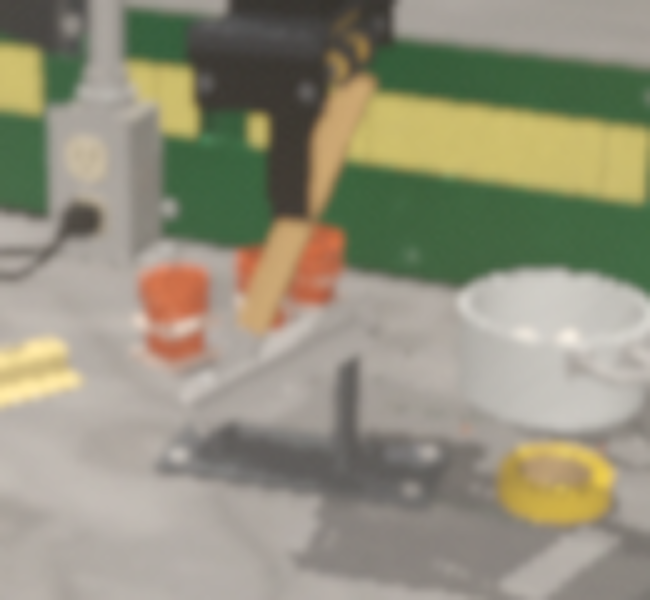

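Call:
step_arm(steps=[[0.04, 0, -0.05, 0], [0.04, 0, -0.05, 0], [0.02, 0, -0.04, 0], [0, 0, 0, 0]])

```text
t: 16.98
eef_pos: [581.8, -79.3, 148.5]
tcp_rot: [0.385, 1.569, -2.605]
ft_force: [-10.4, -1.2, 21.8]
opening: 0.189
```

Call:
step_arm(steps=[[0.03, 0, -0.03, 0], [0.03, 0, -0.03, 0], [0, 0, 0, 0]])

```text
t: 17.35
eef_pos: [585.7, -78.9, 147.3]
tcp_rot: [2.455, 1.568, -0.535]
ft_force: [-13.2, 1.1, 36.9]
opening: 0.185
```

Call:
step_arm(steps=[[-0.06, 0, -0.12, 0], [-0.055, 0, -0.13, 0], [-0.05, 0, -0.14, 0], [-0.04, 0, -0.14, 0], [0, 0, 0, 0]])

```text
t: 17.98
eef_pos: [612.0, -74.6, 153.7]
tcp_rot: [0.016, 1.57, -2.975]
ft_force: [-1.8, -0.4, 2.2]
opening: 0.188
```

```bash
python3 -c "
from h import *
c=cam('wrist');im=read_camera('wrist');cv2.imwrite('pics/w13c.png',cv2.resize(im[120:250,200:310,::-1],None,fx=4,fy=4,interpolation=cv2.INTER_CUBIC))
im=read_camera('scene');cv2.imwrite('pics/s13.png',cv2.resize(im[110:230,200:330,::-1],None,fx=5,fy=5,interpolation=cv2.INTER_CUBIC))
go([503.1,-90.9,97],-80.95)"
```

```text
t 18.07 pos [611.8 -74.6 153.7] ydir -81.34 F [-2.6 -1.5  0.8] M [-0.12  0.56  0.  ] open 0.187
shift units xyz [ 1.135 -0.005  2.198] rows 3.0
turn units (about tool x) -0.049
shift units after turn [ 1.135 -0.02   2.198]
```

View pics/w13c.png

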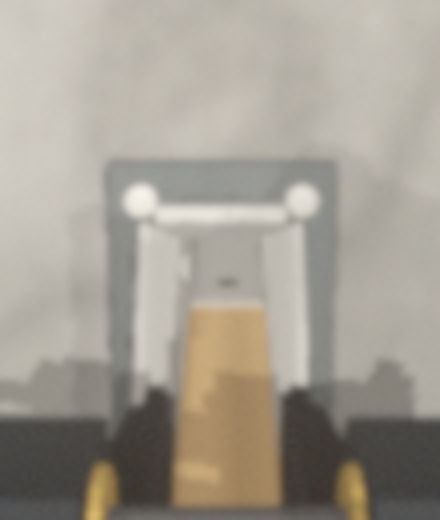

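View pics/s13.png

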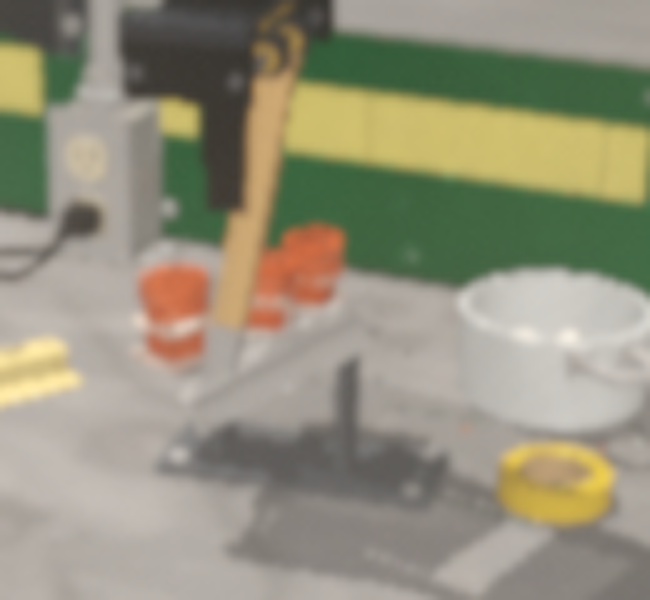

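```bash
python3 -c "
from h import *
im=cv2.imread('pics/s13.png');cv2.imwrite('pics/s13c.png',cv2.resize(im[30:420,150:350],None,fx=1.9,fy=1.9,interpolation=cv2.INTER_CUBIC)[:600*1,:] if 0 else im[30:420,150:350])
c=cam('scene');o=lambda L:np.array(L,float)/5+[200,110]-.4
p=onplane(c,o([(302,62),(268,230),(248,325), (249,110),(230,230),(212,325)]),9);print(p.round(1))
for i in (0,3): d=p[i]-p[i+2]; print(np.degrees(np.arctan2(d[1],-d[0])))
print((state()['eef_pos'][:2]-B)@U)
"
```

```text
[[  3.8 238.7]
 [ 20.8 143.8]
 [ 31.5  86.4]
 [ 32.4 210.2]
 [ 42.5 141.4]
 [ 52.7  83.8]]
79.6672002102869
80.89425936075872
45.40460607160141
```

```bash
python3 -c "
from h import *
c=cam('scene');o=lambda L:np.array(L,float)/5+[200,110]-.4
for off in (9,15,21,27): print(off,onplane(c,o([(207,205),(245,205),(225,205)]),off).round(1).tolist())
st=state();R=rot(st['tcp_rot'])
for y in (-9,9,21):
  for z in (-10,10): print(y,z,((proj(c,st['eef_pos']+R@[0,y,z])-[200,110])*5).round(0))
"
```

```text
9 [[55.8, 154.5], [34.0, 156.7], [45.5, 155.6]]
15 [[53.9, 156.6], [32.3, 158.8], [43.6, 157.6]]
21 [[52.0, 158.7], [30.6, 160.9], [41.8, 159.7]]
27 [[50.1, 160.8], [28.8, 163.0], [40.0, 161.8]]
-9 -10 [[206. 204.]]
-9 10 [[241. 208.]]
9 -10 [[216. 194.]]
9 10 [[250. 198.]]
21 -10 [[222. 188.]]
21 10 [[256. 191.]]
```

View pics/s13c.png

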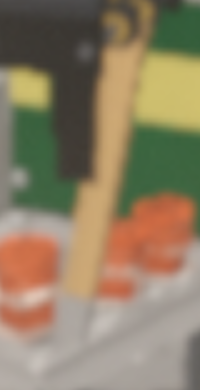

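```bash
python3 arc.py 132 80 75 70 65 60 55 50 46
```

```text
80.0 75.0 tool x 0.048  tool z 0.209
75.0 70.0 tool x 0.069  tool z 0.204
70.0 65.0 tool x 0.089  tool z 0.197
65.0 60.0 tool x 0.108  tool z 0.189
60.0 55.0 tool x 0.127  tool z 0.179
55.0 50.0 tool x 0.145  tool z 0.168
50.0 46.0 tool x 0.128  tool z 0.125
```

Call:
step_arm(steps=[[0.048, 0, 0.209, 0], [0.069, 0, 0.204, 0], [0.089, 0, 0.197, 0], [0.108, 0, 0.189, 0], [0.127, 0, 0.179, 0], [0, 0, 0, 0], [0, 0, 0, 0]])

```text
t: 18.95
eef_pos: [562.8, -82.3, 132.5]
tcp_rot: [2.33, 1.57, -0.661]
ft_force: [-4.8, -1.5, 8.4]
opening: 0.19
```

```bash
python3 -c "
from h import *
im=read_camera('scene');cv2.imwrite('pics/s14.png',cv2.resize(im[110:230,200:330,::-1],None,fx=5,fy=5,interpolation=cv2.INTER_CUBIC))
go([503.1,-90.9,97],-80.95)"
```

```text
t 19.0 pos [562.8 -82.3 132.5] ydir -81.36 F [-3.8 -1.8  7.8] M [-0.23  0.76 -0.05] open 0.187
shift units xyz [ 0.708 -0.009  1.207] rows 2.0
turn units (about tool x) -0.051
shift units after turn [ 0.709 -0.017  1.206]
```

View pics/s14.png

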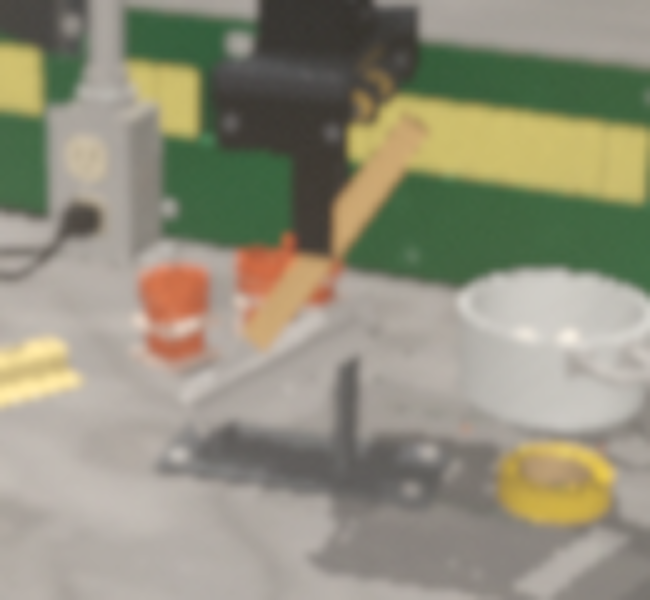

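Call:
step_arm(steps=[[0.1, 0, 0.12, 0], [0.05, 0, 0.05, 0], [0, 0, 0, 0]])

```text
t: 19.38
eef_pos: [554.4, -83.6, 125.1]
tcp_rot: [2.486, 1.57, -0.505]
ft_force: [-4.8, -1.3, 8.9]
opening: 0.185
```

Call:
step_arm(steps=[[0, 0, 0, 0], [0, 0, 0, 0], [0, 0, 0, 0], [-0.2, 0, 0, 0], [-0.3, 0, 0, 0]], jaw=0.5)

```text
t: 20.0
eef_pos: [555.0, -83.2, 150.1]
tcp_rot: [-0.267, 1.57, 3.026]
ft_force: [0.6, -0.1, -0.1]
opening: 0.495
```

```bash
python3 -c "
from h import *
im=read_camera('scene');cv2.imwrite('pics/s15.png',cv2.resize(im[110:230,200:330,::-1],None,fx=5,fy=5,interpolation=cv2.INTER_CUBIC))
s=175
u=52.5+5.2-s*.8192; P=np.r_[B+u*U,24+7.4+s*.5736-19]; print(P)
go(P,-81.2)"
```

```text
[482.185052 -94.16296  112.78    ]
t 20.05 pos [555.9 -83.4 152.3] ydir -81.34 F [ 0.8 -1.1  2.2] M [ 0.01 -0.   -0.01] open 0.502
shift units xyz [ 0.787 -0.011  1.492] rows 2.0
turn units (about tool x) -0.018
shift units after turn [ 0.791 -0.013  1.49 ]
```

View pics/s15.png

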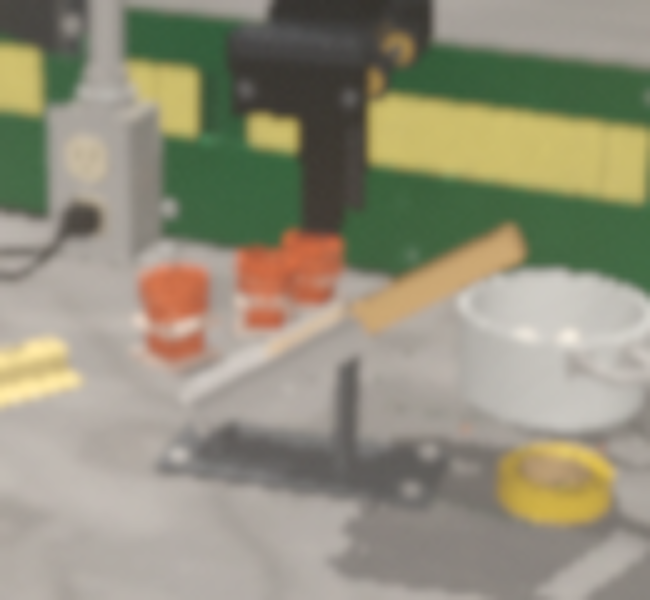

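Call:
step_arm(steps=[[0, 0, 0.5, 0], [0, 0, 0.5, 0], [0, -0.01, 0.54, 0], [0.3, 0, 0, 0], [0.3, 0, 0, 0], [0.15, 0, 0, 0], [0, 0, 0, 0]])

```text
t: 20.92
eef_pos: [478.9, -94.3, 112.0]
tcp_rot: [-0.126, 1.571, -3.117]
ft_force: [0.2, 0.4, -0.1]
opening: 0.498
```

Call:
step_arm(steps=[[0, 0, 0, 0], [0, 0, 0, 0], [0, 0, 0, 0], [0, 0, 0, 0], [0, 0, 0, 0], [0, 0, 0, 0]], jaw=1)

```text
t: 21.68
eef_pos: [478.9, -94.4, 112.0]
tcp_rot: [2.324, 1.571, -0.667]
ft_force: [-0.7, -0.1, 2.7]
opening: 0.186
```

```bash
python3 arc.py 178 35 38 41 44 47 50 55 60 65 70 75 80 85 90;python3 -c "
from h import *
im=read_camera('scene');cv2.imwrite('pics/s16.png',cv2.resize(im[110:230,200:330,::-1],None,fx=5,fy=5,interpolation=cv2.INTER_CUBIC))
go([480,-94.2,111],-81.2)"
```

```text
35.0 38.0 tool x -0.155  tool z -0.103
38.0 41.0 tool x -0.149  tool z -0.110
41.0 44.0 tool x -0.142  tool z -0.118
44.0 47.0 tool x -0.135  tool z -0.124
47.0 50.0 tool x -0.127  tool z -0.131
50.0 55.0 tool x -0.194  tool z -0.231
55.0 60.0 tool x -0.170  tool z -0.247
60.0 65.0 tool x -0.145  tool z -0.260
65.0 70.0 tool x -0.120  tool z -0.271
70.0 75.0 tool x -0.093  tool z -0.281
75.0 80.0 tool x -0.065  tool z -0.288
80.0 85.0 tool x -0.037  tool z -0.293
85.0 90.0 tool x -0.009  tool z -0.295
t 21.73 pos [478.9 -94.4 112. ] ydir -81.34 F [-0.1 -0.4  3.3] M [-0.06  0.07  0.05] open 0.19
shift units xyz [ 0.021 -0.001 -0.022] rows 1.0
turn units (about tool x) -0.018
shift units after turn [ 0.021 -0.001 -0.022]
```

View pics/s16.png

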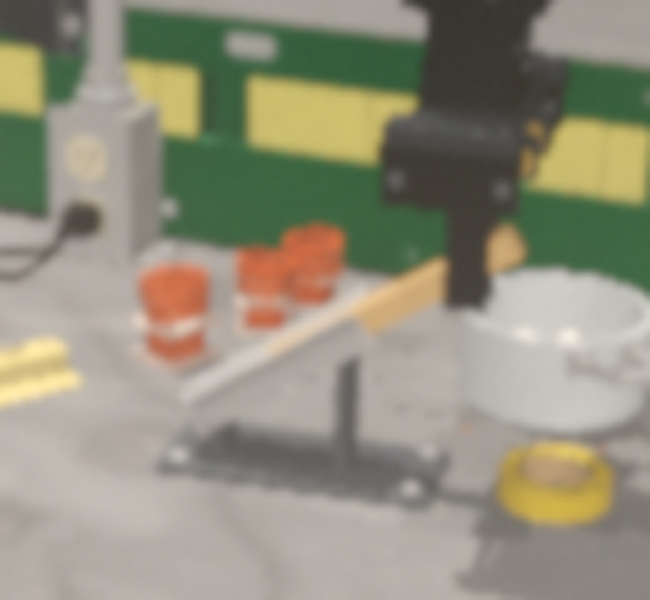

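Call:
step_arm(steps=[[0.02, 0, -0.03, 0], [-0.077, 0, -0.052, 0], [-0.077, 0, -0.052, 0], [-0.148, 0, -0.111, 0], [-0.141, 0, -0.119, 0], [-0.134, 0, -0.125, 0], [-0.126, 0, -0.132, 0], [0, 0, 0, 0]])

```text
t: 22.72
eef_pos: [510.3, -89.6, 146.7]
tcp_rot: [2.695, 1.569, -0.295]
ft_force: [-4.4, 0.2, 4.5]
opening: 0.189
```

```bash
python3 -c "
from h import *
im=read_camera('scene');cv2.imwrite('pics/s17.png',cv2.resize(im[110:230,200:330,::-1],None,fx=5,fy=5,interpolation=cv2.INTER_CUBIC))
im=read_camera('wrist');cv2.imwrite('pics/w17.png',im[:,:,::-1])
go([480,-94.2,111],-81.2)"
```

```text
t 22.82 pos [510.1 -89.7 146.5] ydir -81.34 F [-3.9 -0.4  5.3] M [0.26 0.25 0.13] open 0.188
shift units xyz [ 0.708 -0.002  0.609] rows 1.0
turn units (about tool x) -0.018
shift units after turn [ 0.709 -0.003  0.608]
```

View pics/s17.png

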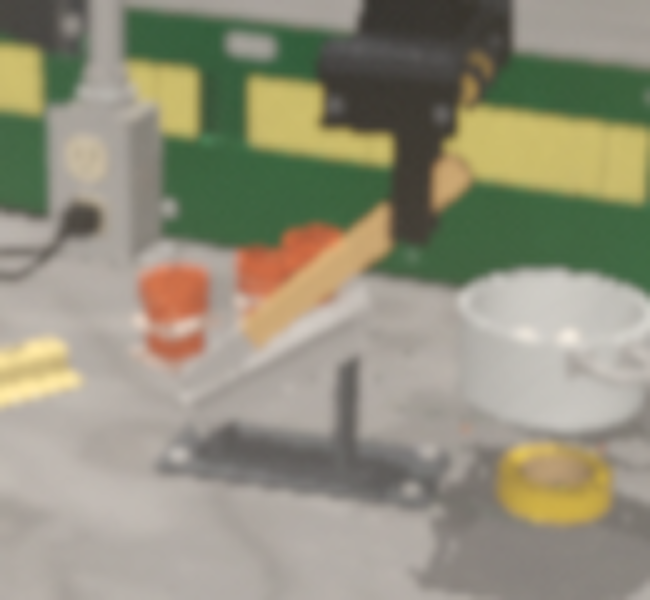

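View pics/w17.png

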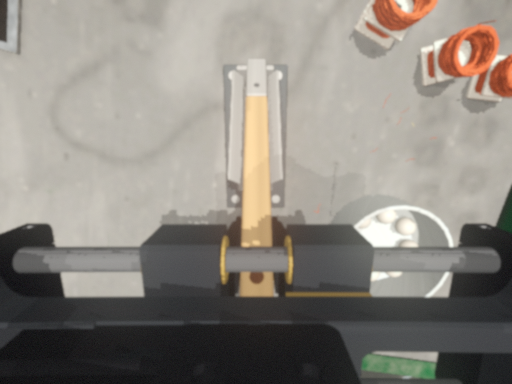

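```bash
python3 -c "
from h import *
c=cam('scene');o=lambda L:np.array(L,float)/5+[200,110]-.4
p=onplane(c,o([(246,318),(262,348),(385,205),(388,250)]),9);print(p.round(1))
for i in (0,1): d=p[i+2]-p[i]; print(np.degrees(np.arctan2(d[1],-d[0])))
print((state()['eef_pos'][:2]-B)@U)
w=cam('wrist'); W=lambda u,z: np.r_[B+u*U,z]
for uz in [(66,42),(60,50),(65,55),(70,60),(75,60)]: print(uz,proj(w,W(*uz)).round(0))
"
```

```text
[[ 32.8  90.5]
 [ 23.2  73.5]
 [-43.7 164.9]
 [-46.4 139.7]]
44.21049992970182
43.57536001728339
-57.435711750944186
(66, 42) [[254.  71.]]
(60, 50) [[254.  76.]]
(65, 55) [[254.  69.]]
(70, 60) [[254.  62.]]
(75, 60) [[254.  55.]]
```

Call:
step_arm(steps=[[0.15, 0, 0.09, 0], [0.15, 0, 0.08, 0], [0, 0, 0, 0]])

```text
t: 23.2
eef_pos: [500.1, -91.0, 130.9]
tcp_rot: [-0.203, 1.569, 3.09]
ft_force: [-8.0, -1.4, 6.5]
opening: 0.185
```

Call:
step_arm(steps=[[0.03, 0, -0.04, 0], [0, 0, 0, 0]])

```text
t: 23.45
eef_pos: [500.9, -90.7, 129.7]
tcp_rot: [-0.18, 1.567, 3.113]
ft_force: [-16.7, -3.1, 14.6]
opening: 0.188
```

Call:
step_arm(steps=[[-0.12, 0, -0.14, 0], [-0.115, 0, -0.15, 0], [-0.11, 0, -0.155, 0], [0, 0, 0, 0]])

```text
t: 23.95
eef_pos: [524.0, -87.4, 147.3]
tcp_rot: [-0.061, 1.569, -3.051]
ft_force: [-11.7, -2.0, 12.9]
opening: 0.189
```

```bash
python3 -c "
from h import *
im=read_camera('scene');cv2.imwrite('pics/s18.png',cv2.resize(im[110:230,200:330,::-1],None,fx=5,fy=5,interpolation=cv2.INTER_CUBIC))
go([480,-94.2,111],-81.2);print((state()['eef_pos'][:2]-B)@U)"
```

```text
t 24.0 pos [524.  -87.4 147.2] ydir -81.34 F [-11.3  -2.4  13.8] M [-0.34  2.08  0.01] open 0.187
shift units xyz [0.726 0.001 0.888] rows 2.0
turn units (about tool x) -0.017
shift units after turn [ 0.724 -0.001  0.89 ]
-43.33834872333105
```

View pics/s18.png

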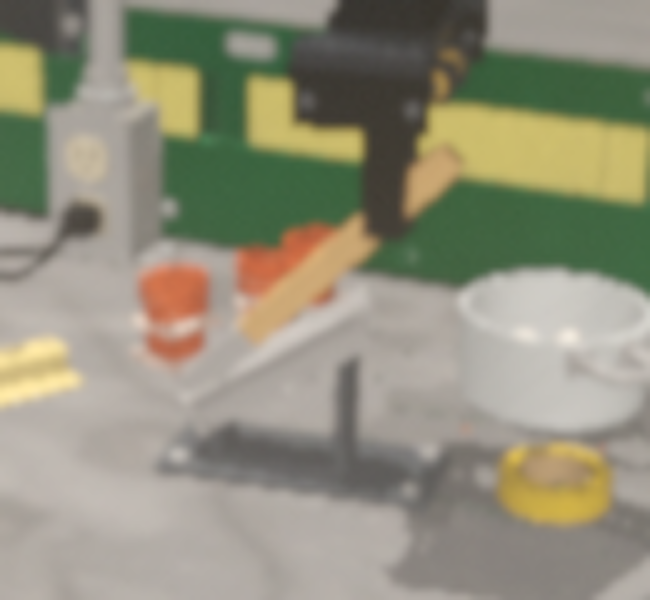

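Call:
step_arm(steps=[[-0.3, 0, 0.15, 0], [-0.5, 0, 0, 0], [-0.5, 0, 0, 0], [-0.1, 0.3, 0.3, 0], [0, 0.55, 0.55, 0], [0, 0.55, 0.55, 0], [0, 0.55, 0.55, 0], [0, 0.55, 0.55, 0], [0, 0.43, 0.4, 0], [0, 0, 0, 0], [0, 0, 0, 0]])

```text
t: 25.38
eef_pos: [396.7, -254.9, 217.1]
tcp_rot: [2.508, 1.57, -0.483]
ft_force: [0.2, 0.6, -0.8]
opening: 0.189
```

```bash
python3 -c "
from h import *
im=read_camera('scene');cv2.imwrite('pics/s19.png',cv2.resize(im[110:230,240:370,::-1],None,fx=5,fy=5,interpolation=cv2.INTER_CUBIC))
im=read_camera('wrist');cv2.imwrite('pics/w19.png',im[:,:,::-1])
go([395.5,-255.5,142],-81.2)
c=cam('wrist')
for z in (100,110,120): print(onz(c,[(256,60)],z))
"
```

```text
t 25.48 pos [ 396.8 -254.5  217. ] ydir -81.3 F [-0.4  0.3 -1.6] M [0.05 0.13 0.02] open 0.189
shift units xyz [1.5   0.015 0.03 ] rows 2.0
turn units (about tool x) -0.012
shift units after turn [1.5   0.015 0.03 ]
[[ 531.48421373 -234.78056206  100.        ]]
[[ 529.07419072 -235.14547384  110.        ]]
[[ 526.66416771 -235.51038561  120.        ]]
```

View pics/s19.png

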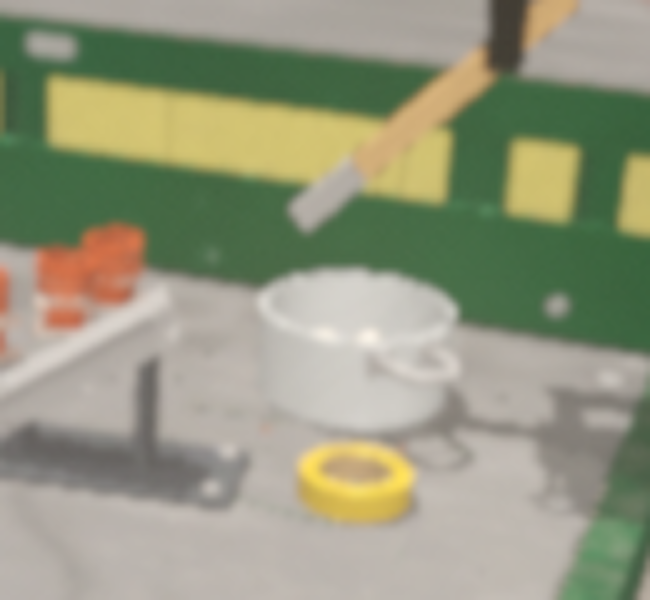

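View pics/w19.png

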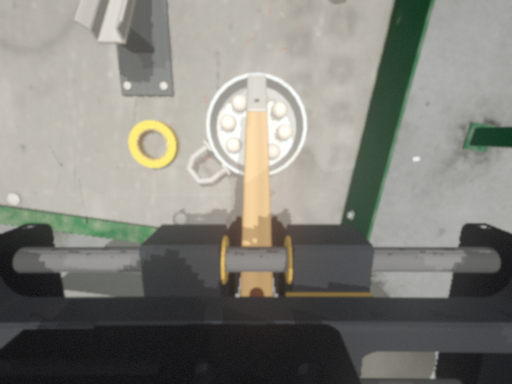

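```bash
cat >> h.py <<'E'
def stickplane(c,px,off,st=None):
    "hit vertical plane through TCP along the gripper's -z dir, offset off mm to the scene camera side; returns (u,z) rel to TCP"
    st=st or state(); R=rot(st['tcp_rot']); n=-R[:,1]; n=n/np.linalg.norm(n); a=-R[:,2]
    v=ray(c,px); p0=st['eef_pos']+n*off
    P=c[2]+v*(((p0-c[2])@n)/(v@n))[:,None]-st['eef_pos']
    return np.c_[P@a,P[:,2]]
E
python3 -c "
from h import *
c=cam('scene');o=lambda L:np.array(L,float)/5+[240,110]-.4
p=stickplane(c,o([(290,212),(308,233),(350,163),(364,190),(440,85),(490,75)]),9);print(p.round(1))
for a,b in ((0,4),(1,5),(0,2),(1,3)): d=p[b]-p[a]; print(np.degrees(np.arctan2(d[1],-d[0])))
w=cam('wrist'); st=state();R=rot(st['tcp_rot'])
# foot upper corner wrist row ~72
for uz in [(112,-95),(115,-92),(120,-95),(107,-95)]: print(uz,proj(w,st['eef_pos']-R[:,2]*uz[0]+np.r_[0,0,uz[1]]).round(0))
"
```

```text
[[ 115.9  -98.7]
 [ 104.  -110.9]
 [  81.8  -64.2]
 [  72.2  -80.1]
 [  33.2  -12. ]
 [   5.3   -3.6]]
46.36084330937588
47.41893492782971
45.388866083641304
44.11562468305368
(112, -95) [[255.  82.]]
(115, -92) [[255.  78.]]
(120, -95) [[255.  73.]]
(107, -95) [[255.  88.]]
```

Call:
step_arm(steps=[[0.3, 0, 0, 0], [0.4, 0, 0, 0], [0.4, 0, 0, 0], [0.3, 0.01, 0, 0], [0.06, 0, 0, 0], [0, 0, -0.07, 0], [0, 0, -0.07, 0], [0, 0, 0, 0]])

```text
t: 26.48
eef_pos: [403.8, -254.5, 144.3]
tcp_rot: [2.272, 1.57, -0.718]
ft_force: [-0.2, -0.4, -1.3]
opening: 0.186
```

Call:
step_arm(steps=[[-0.05, 0, -0.08, 0], [-0.05, 0, -0.08, 0], [0, 0, 0, 0]])

```text
t: 26.85
eef_pos: [411.2, -253.3, 149.1]
tcp_rot: [-0.027, 1.57, -3.017]
ft_force: [-4.1, -1.3, 0.5]
opening: 0.189
```

```bash
python3 -c "
from h import *
im=read_camera('scene');cv2.imwrite('pics/s20.png',cv2.resize(im[90:210,240:370,::-1],None,fx=5,fy=5,interpolation=cv2.INTER_CUBIC))
im=read_camera('wrist');cv2.imwrite('pics/w20.png',cv2.resize(im[40:250,180:340,::-1],None,fx=3,fy=3))
go([395.5,-255.5,142],-81.2)
"
```

```text
t 26.95 pos [ 411.1 -253.3  148.9] ydir -81.34 F [-4.1 -1.  -0.1] M [-0.13  1.02  0.05] open 0.19
shift units xyz [ 0.138 -0.003  0.316] rows 1.0
turn units (about tool x) -0.017
shift units after turn [ 0.138 -0.004  0.316]
```

View pics/s20.png

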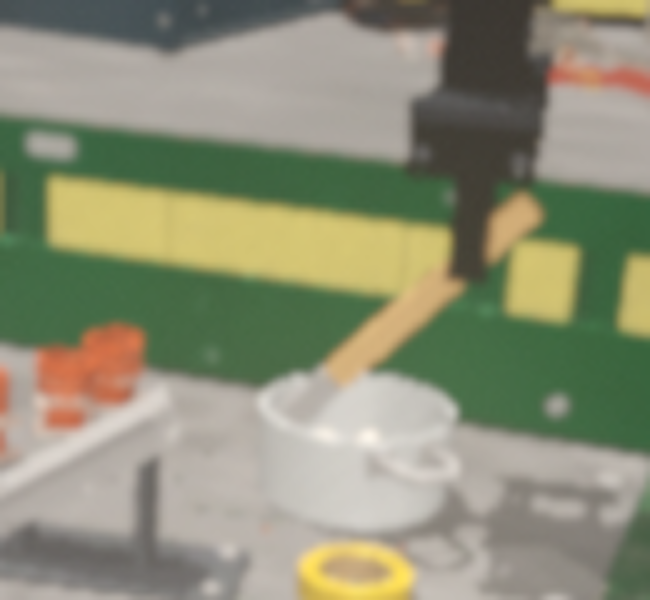

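View pics/w20.png

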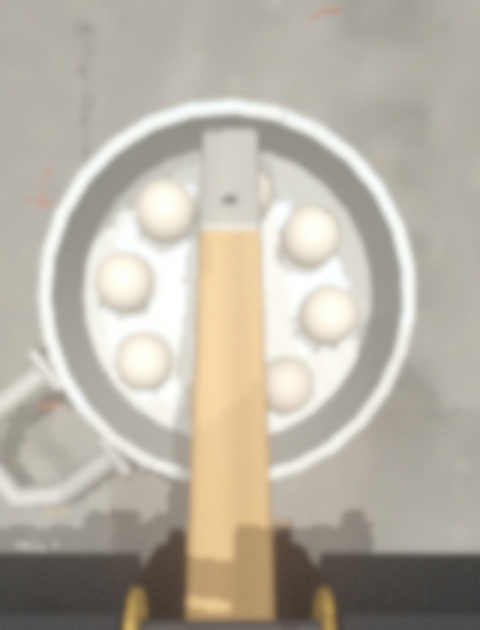

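Call:
step_arm(steps=[[-0.07, 0, -0.13, 0], [-0.07, 0, -0.13, 0], [-0.08, 0, -0.14, 0], [-0.08, 0, -0.15, 0], [-0.08, 0, -0.17, 0], [0, 0, 0, 0]])

```text
t: 27.7
eef_pos: [447.7, -247.9, 168.0]
tcp_rot: [2.578, 1.57, -0.412]
ft_force: [-1.0, -1.1, 0.4]
opening: 0.189
```

```bash
python3 -c "
from h import *
im=read_camera('scene');cv2.imwrite('pics/s21.png',cv2.resize(im[90:210,240:370,::-1],None,fx=5,fy=5,interpolation=cv2.INTER_CUBIC))
im=read_camera('wrist');cv2.imwrite('pics/w21.png',cv2.resize(im[40:250,180:340,::-1],None,fx=3,fy=3))
go([395.5,-255.5,142],-81.2)
"
```

```text
t 27.8 pos [ 447.3 -247.9  167.8] ydir -81.34 F [-0.2  0.  -1.8] M [-0.06  0.08 -0.  ] open 0.187
shift units xyz [ 0.514 -0.005  1.048] rows 2.0
turn units (about tool x) -0.018
shift units after turn [ 0.515 -0.007  1.047]
```

View pics/s21.png

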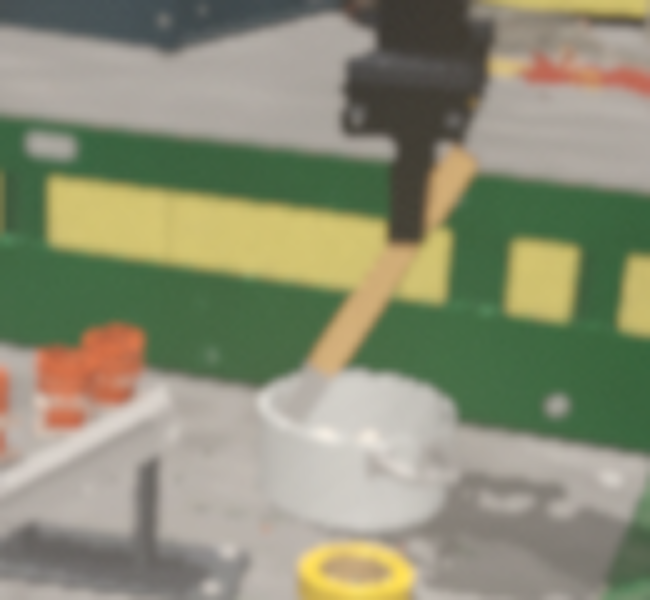

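View pics/w21.png

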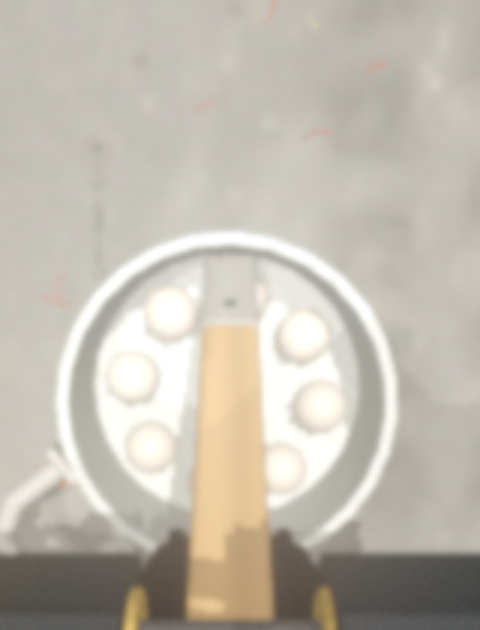

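Call:
step_arm(steps=[[-0.1, 0, -0.2, 0], [-0.1, 0, -0.2, 0], [-0.09, 0, -0.27, 0], [-0.08, 0, -0.28, 0], [-0.05, 0, -0.28, 0], [0, 0, 0, 0]])

```text
t: 28.55
eef_pos: [508.8, -238.4, 188.9]
tcp_rot: [2.672, 1.57, -0.318]
ft_force: [-0.5, -0.3, -1.2]
opening: 0.185
```

```bash
python3 -c "
from h import *
im=read_camera('scene');cv2.imwrite('pics/s22.png',cv2.resize(im[90:210,240:370,::-1],None,fx=5,fy=5,interpolation=cv2.INTER_CUBIC))
im=read_camera('wrist');cv2.imwrite('pics/w22.png',cv2.resize(im[100:250,180:340,::-1],None,fx=3,fy=3))
go([395.5,-255.5,142],-81.2)
"
```

```text
t 28.65 pos [ 508.1 -238.6  188.8] ydir -81.34 F [ 0.8 -0.  -1. ] M [ 0.01 -0.08 -0.02] open 0.188
shift units xyz [ 0.934 -0.004  2.279] rows 3.0
turn units (about tool x) -0.018
shift units after turn [ 0.937 -0.01   2.278]
```

View pics/s22.png

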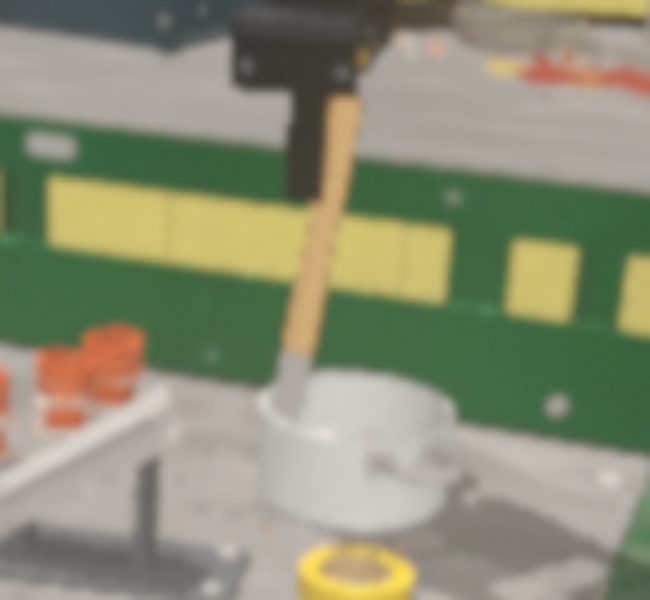

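View pics/w22.png

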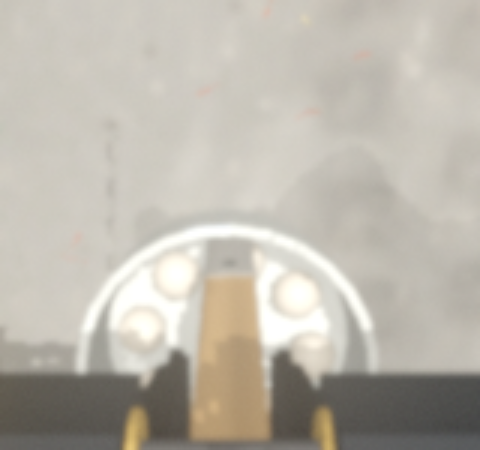

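```bash
python3 -c "
from h import *
im=cv2.imread('pics/s22.png');cv2.imwrite('pics/s22c.png',cv2.resize(im[60:430,220:420],None,fx=1.6,fy=1.6))
c=cam('scene');o=lambda L:np.array(L,float)/5+[240,90]-.4
p=stickplane(c,o([(328,100),(307,210),(285,350)]),9);print(p.round(1))
d=p[0]-p[2]; print(np.degrees(np.arctan2(d[1],-d[0])))
p=stickplane(c,o([(360,100),(335,230),(315,350)]),9);print(p.round(1))
d=p[0]-p[2]; print(np.degrees(np.arctan2(d[1],-d[0])))
"
```

```text
[[-10.5  60.3]
 [ -2.6  -6.3]
 [  5.1 -95.7]]
84.28778325252382
[[-29.   61.8]
 [-20.1 -16.9]
 [-13.4 -93.5]]
84.23799902067776
```

View pics/s22c.png

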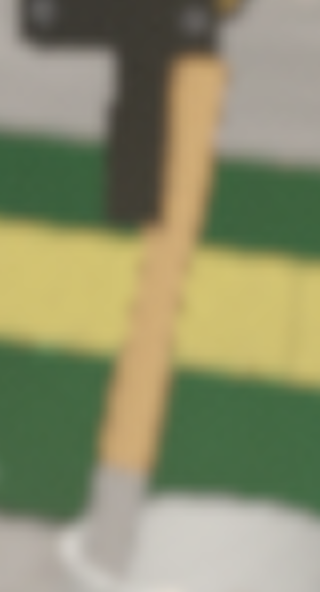

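Call:
step_arm(steps=[[0, 0, 0.2, 0], [0, 0, 0.3, 0], [0, 0, 0.3, 0], [0, 0, 0.24, 0], [0.2, 0, 0, 0], [0.25, 0, 0, 0], [0.15, 0, 0, 0], [0, 0, 0, 0]])

```text
t: 29.65
eef_pos: [456.2, -246.2, 157.9]
tcp_rot: [-0.723, 1.569, 2.57]
ft_force: [1.0, 0.0, -1.8]
opening: 0.186
```

```bash
python3 -c "
from h import *
im=read_camera('scene');cv2.imwrite('pics/s23.png',cv2.resize(im[90:210,240:370,::-1],None,fx=5,fy=5,interpolation=cv2.INTER_CUBIC))
go([465.6,-244.6,142],-81.2)
print(state()['joints'])
"
```

```text
t 29.7 pos [ 456.4 -246.3  158.4] ydir -81.33 F [-0.5 -0.1 -0.9] M [-0.01  0.   -0.02] open 0.185
shift units xyz [ 0.327 -0.006 -0.188] rows 1.0
turn units (about tool x) -0.016
shift units after turn [ 0.327 -0.006 -0.187]
[-6.22328905e-01  4.11900236e-01  1.88169250e+00 -8.33822802e-05
  8.48823724e-01  7.97159784e-01]
```

View pics/s23.png

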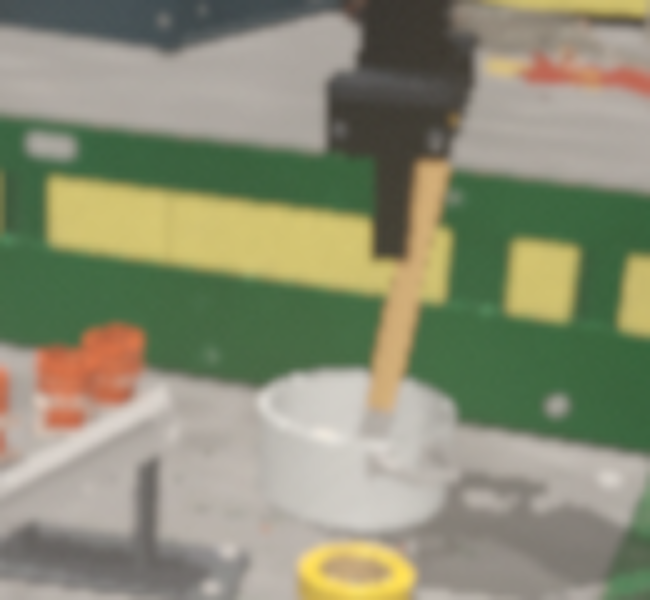

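Call:
step_arm(steps=[[0.05, 0, 0, 0], [0.04, 0, 0, 0], [0, 0, 0, 0]])

```text
t: 30.08
eef_pos: [456.3, -246.5, 154.3]
tcp_rot: [1.43, 1.571, -1.56]
ft_force: [0.5, -0.1, -1.9]
opening: 0.189
```

```bash
python3 -c "
from h import *
c=cam('scene');o=lambda L:np.array(L,float)/5+[240,90]-.4
st=state(); st['eef_pos']=np.array([456.4,-246.3,158.4])
p=stickplane(c,o([(416,165),(372,400),(450,165),(400,405)]),9,st);print(p.round(1))
for a,b in ((0,1),(2,3)):
  d=p[a]-p[b]; print(np.degrees(np.arctan2(d[1],-d[0])))
"
```

```text
[[-12.1  56.9]
 [  1.8 -91.3]
 [-31.5  58.6]
 [-15.5 -92.4]]
84.66026653827362
83.93848902368089
```

Call:
step_arm(steps=[[0.03, 0, 0, 0], [0.03, 0, 0, 0], [0, 0, 0, 0]])

```text
t: 30.45
eef_pos: [456.8, -246.9, 153.0]
tcp_rot: [2.34, 1.568, -0.65]
ft_force: [-2.2, 1.8, 18.4]
opening: 0.187
```

Call:
step_arm(steps=[[0, 0, -0.06, 0], [0, 0, -0.06, 0], [0, 0, -0.06, 0], [0, 0, 0, 0]])

```text
t: 30.95
eef_pos: [465.4, -245.4, 152.5]
tcp_rot: [2.016, 1.569, -0.974]
ft_force: [-2.4, 0.9, 14.2]
opening: 0.186
```

```bash
python3 -c "
from h import *
im=read_camera('scene');cv2.imwrite('pics/s24.png',cv2.resize(im[90:210,240:370,::-1],None,fx=5,fy=5,interpolation=cv2.INTER_CUBIC))
go([465.6,-244.6,142],-81.2)
"
```

```text
t 31.0 pos [ 465.3 -245.4  152.6] ydir -81.32 F [-3.   0.3 13.9] M [0.23 1.13 0.01] open 0.189
shift units xyz [ 0.211 -0.016 -0.008] rows 1.0
turn units (about tool x) -0.016
shift units after turn [ 0.211 -0.016 -0.008]
```

View pics/s24.png

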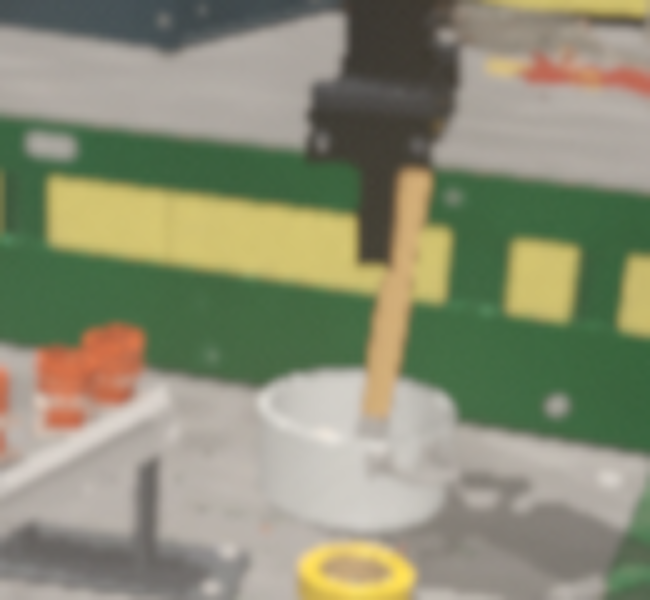

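Call:
step_arm(steps=[[0, 0, -0.06, 0], [0, 0, -0.06, 0], [0, 0, -0.04, 0], [0, 0, 0, 0]])

```text
t: 31.5
eef_pos: [472.9, -244.1, 152.0]
tcp_rot: [0.985, 1.57, -2.006]
ft_force: [-2.4, 0.2, 8.6]
opening: 0.182
```

```bash
python3 -c "
from h import *
im=read_camera('scene');cv2.imwrite('pics/s25.png',cv2.resize(im[110:200,290:350,::-1],None,fx=8,fy=8,interpolation=cv2.INTER_CUBIC)[:600])
go([465.6,-244.6,142],-81.2)
"
```

```text
t 31.55 pos [ 472.9 -244.1  152. ] ydir -81.32 F [-3.4 -0.9  8. ] M [-0.05  1.08  0.  ] open 0.184
shift units xyz [ 0.2   -0.012  0.145] rows 1.0
turn units (about tool x) -0.015
shift units after turn [ 0.2   -0.012  0.145]
```

View pics/s25.png

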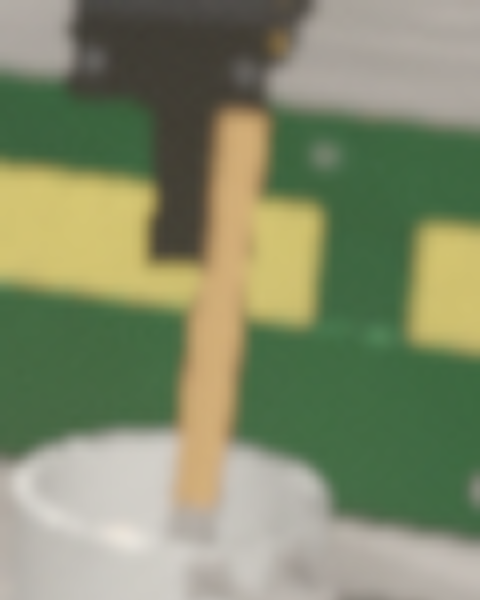

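```bash
python3 -c "
from h import *
c=cam('scene');o=lambda L:np.array(L,float)/8+[290,110]-.44
p=stickplane(c,o([(215,112),(178,490),(270,115),(224,490)]),9);print(p.round(1))
for a,b in ((0,1),(2,3)):
  d=p[a]-p[b]; print(np.degrees(np.arctan2(d[1],-d[0])))
"
```

```text
[[-10.5  58.8]
 [ -8.4 -89.8]
 [-30.5  59.5]
 [-25.9 -87.6]]
89.1727798438574
88.21668946388368
```

Call:
step_arm(steps=[[0, 0, 0, 0], [0, 0, 0.2, 0], [0, 0, 0.2, 0], [0, 0, 0, 0]], jaw=0.76)

```text
t: 32.05
eef_pos: [452.5, -247.1, 151.4]
tcp_rot: [-0.398, 1.571, 2.894]
ft_force: [-0.3, 0.4, -0.5]
opening: 0.237
```

```bash
python3 -c "
from h import *
im=read_camera('scene');cv2.imwrite('pics/s26.png',cv2.resize(im[110:200,290:350,::-1],None,fx=8,fy=8,interpolation=cv2.INTER_CUBIC)[:600])
go([465.6,-244.6,142],-81.2)
"
```

```text
t 32.1 pos [ 453.  -247.1  151.4] ydir -81.39 F [ 0.5 -0.7  0.2] M [-0.07 -0.02  0.01] open 0.24
shift units xyz [ 0.189 -0.012 -0.257] rows 1.0
turn units (about tool x) -0.023
shift units after turn [ 0.189 -0.011 -0.257]
```

View pics/s26.png

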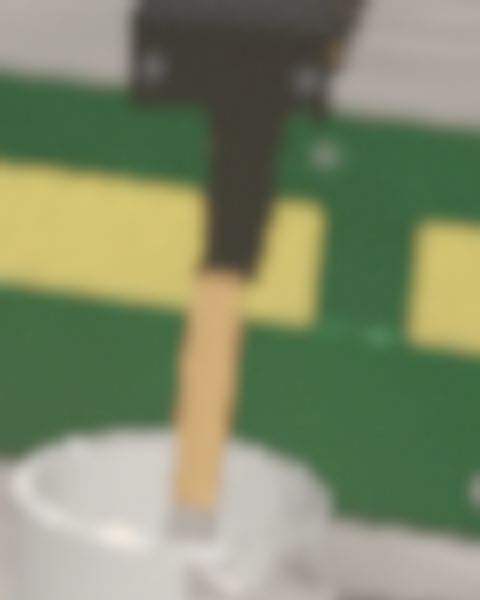

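```bash
python3 -c "
from h import *
c=cam('scene');o=lambda L:np.array(L,float)/8+[290,110]-.44
p=stickplane(c,o([(193,290),(176,490),(242,290),(222,490)]),9);print(p.round(1))
st=state();R=rot(st['tcp_rot'])
for y in (-9,-21):
  for z in (-10,10): print(y,z,((proj(c,st['eef_pos']+R@[0,y,z])-[290,110])*8).round(0))
"
```

```text
[[ 12.3  -8.9]
 [ 12.4 -89.3]
 [ -5.8  -7. ]
 [ -5.1 -87.2]]
-9 -10 [[198. 264.]]
-9 10 [[251. 270.]]
-21 -10 [[193. 273.]]
-21 10 [[248. 279.]]
```

Call:
step_arm(steps=[[0, 0, -0.12, 0], [0, 0, 0, 0]])

```text
t: 32.35
eef_pos: [459.9, -246.0, 151.3]
tcp_rot: [2.332, 1.57, -0.658]
ft_force: [0.7, -0.6, 0.3]
opening: 0.242
```

Call:
step_arm(steps=[[0, 0, 0, 0], [0, 0, 0, 0], [0, 0, 0, 0], [0, 0, 0, 0]], jaw=1)

```text
t: 32.85
eef_pos: [459.1, -246.0, 151.3]
tcp_rot: [-0.414, 1.571, 2.878]
ft_force: [0.6, -0.4, -0.1]
opening: 0.191
```

```bash
python3 -c "
from h import *
im=read_camera('scene');cv2.imwrite('pics/s27.png',cv2.resize(im[110:200,290:350,::-1],None,fx=8,fy=8,interpolation=cv2.INTER_CUBIC)[:600])
go([465.6,-244.6,142],45.6)
"
```

```text
t 32.9 pos [ 459.2 -246.   151.3] ydir -81.35 F [-0.6 -0.1 -1.9] M [-0.03  0.04 -0.01] open 0.191
shift units xyz [ 0.186 -0.009 -0.131] rows 1.0
turn units (about tool x) -15.869
shift units after turn [0.186 0.11  0.072]
```

View pics/s27.png

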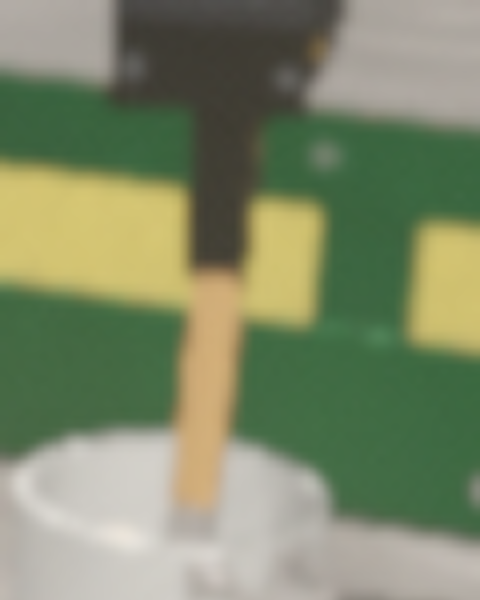

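Call:
step_arm(steps=[[-0.08, 0, 0, -0.9], [0, 0, 0, -1], [0, 0, 0, -1], [0, 0, 0, -1], [0, 0, 0, -1], [0, 0, 0, -1], [0, 0, 0, -1], [0, 0, 0, -1], [0, 0, 0, -1], [0, 0, 0, -1], [0, 0, 0, -1], [0, 0, 0, -1], [0, 0, 0, -1], [0, 0, 0, -1], [0, 0, 0, -1], [0, 0, 0, -0.97], [0, 0, 0, 0]])

```text
t: 35.02
eef_pos: [459.2, -246.0, 155.3]
tcp_rot: [-1.943, 1.571, -2.719]
ft_force: [1.0, 0.5, -0.6]
opening: 0.187
```

```bash
python3 -c "
from h import *
im=read_camera('scene');cv2.imwrite('pics/s28.png',cv2.resize(im[100:210,270:370,::-1],None,fx=5,fy=5,interpolation=cv2.INTER_CUBIC)[:600])
C=np.array([465.6,-244.6])
go(np.r_[C+24*np.array([-.714,.70]),155.3],45.6)
print(state()['joints'])
"
```

```text
t 35.08 pos [ 459.2 -246.   155.3] ydir 45.44 F [ 0.2 -1.  -1. ] M [ 0.03 -0.2   0.04] open 0.187
shift units xyz [-0.     0.109 -0.408] rows 1.0
turn units (about tool x) -0.019
shift units after turn [-0.     0.11  -0.408]
[-6.18648228e-01  4.18770298e-01  1.87997801e+00 -8.39524331e-05
  8.42880272e-01 -1.41174623e+00]
```

View pics/s28.png

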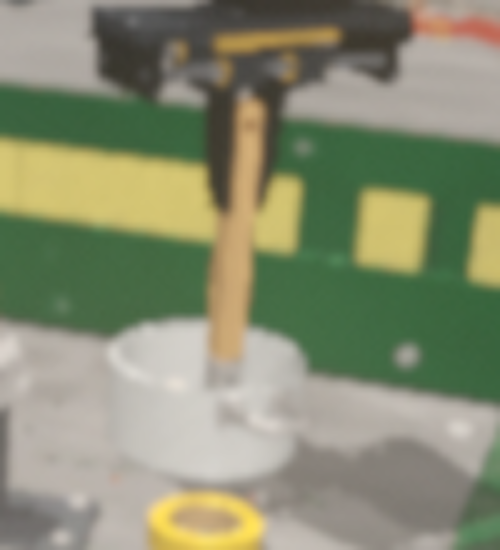

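Call:
step_arm(steps=[[0, 0.06, -0.2, 0], [0, 0.05, -0.2, 0], [0, 0, -0.02, 0], [0, 0, 0, 0], [0, 0.07, -0.01, 1], [0, 0.073, -0.01, 1], [0, 0.075, 0, 1], [0, 0.075, 0.005, 1], [0, 0.075, 0.005, 1], [0, 0.075, 0.005, 1], [0, 0.075, 0.005, 1], [0, 0.075, 0.005, 1], [0, 0.075, 0.005, 1], [0, 0.075, 0.005, 1], [0, 0.075, 0.005, 1]])

```text
t: 36.95
eef_pos: [483.8, -225.0, 155.0]
tcp_rot: [-1.362, 1.569, 2.605]
ft_force: [-0.1, -0.3, -1.4]
opening: 0.189
```

```bash
cat >> h.py <<'E'
C=np.array([465.6,-244.6])
def pol():
    st=state(); d=st['eef_pos'][:2]-C; R=rot(st['tcp_rot'])
    a=np.degrees(np.arctan2(d[1],d[0])); y=np.degrees(np.arctan2(R[1,1],R[0,1]))
    print('t',round(st['t'],2),'r',np.hypot(*d).round(1),'cw from handle',((135.6-a)%360).round(1),'ydir',y.round(1),'ideal',((a-90+180)%360-180).round(1),'F',st['ft_force'].round(1),'F tool',(R.T@st['ft_force']).round(1),'z',st['eef_pos'][2].round(1))
E
python3 -c "
from h import *
im=read_camera('scene');cv2.imwrite('pics/s29.png',cv2.resize(im[100:210,270:370,::-1],None,fx=5,fy=5,interpolation=cv2.INTER_CUBIC)[:600])
pol()"
```

```text
t 37.0 r 26.8 cw from handle 89.5 ydir -43.0 ideal -43.9 F [ 0.9 -0.3 -0.6] F tool [ 0.6  0.9 -0.4] z 155.1
```

View pics/s29.png

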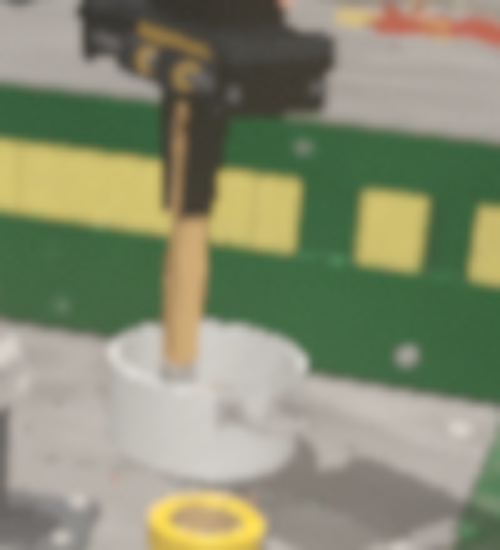

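Call:
step_arm(steps=[[0, 0.075, 0.005, 1], [0, 0.075, 0.005, 1], [0, 0.075, 0.005, 1], [0, 0.075, 0.005, 1], [0, 0.075, 0.005, 1], [0, 0.075, 0.005, 1], [0, 0.075, 0.005, 1], [0, 0.075, 0.005, 1], [0, 0.075, 0.005, 1], [0, 0.075, 0.005, 1], [0, 0.075, 0.005, 1], [0, 0.075, 0.005, 1], [0, 0.075, 0.005, 1], [0, 0.075, 0.005, 1], [0, 0.075, 0.005, 1], [0, 0.075, 0.005, 1], [0, 0.075, 0.005, 1]])

```text
t: 39.12
eef_pos: [466.4, -271.1, 154.9]
tcp_rot: [0.374, 1.568, 1.97]
ft_force: [2.6, 3.9, -1.6]
opening: 0.187
```

```bash
python3 -c "
from h import *
im=read_camera('scene');cv2.imwrite('pics/s30.png',cv2.resize(im[100:210,270:370,::-1],None,fx=5,fy=5,interpolation=cv2.INTER_CUBIC)[:600])
im=read_camera('wrist');cv2.imwrite('pics/w30.png',im[:,:,::-1])
pol();print(state()['joints'][5])"
```

```text
t 39.23 r 26.6 cw from handle 223.9 ydir -178.4 ideal -178.3 F [ 1.2  4.2 -1. ] F tool [ 1.  -1.3  4.2] z 155.0
2.4634297013486055
```

View pics/s30.png

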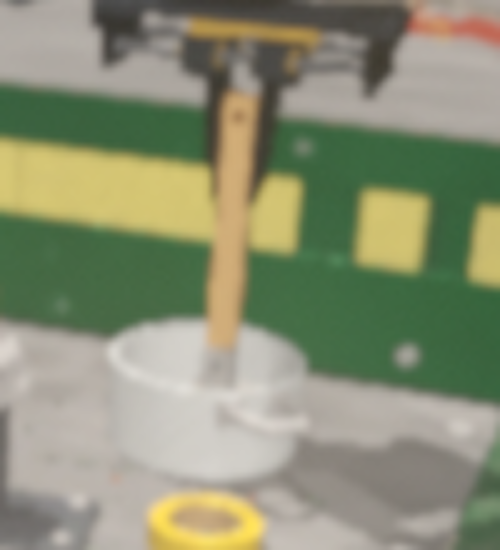

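View pics/w30.png

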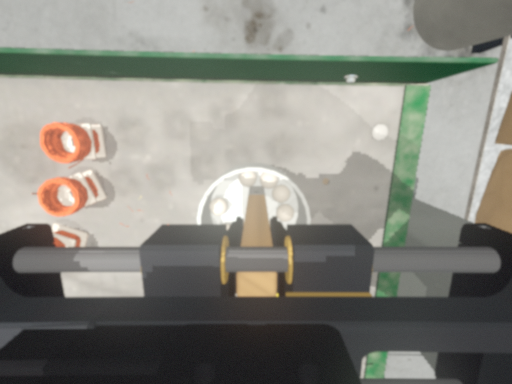

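Call:
step_arm(steps=[[0, 0, 0, -1], [0, 0, 0, -1], [0, 0, 0, -1], [0, 0, 0, -1], [0, 0, 0, -1], [0, 0, 0, -1], [0, 0, 0, -1], [0, 0, 0, -1], [0, 0, 0, -1], [0, 0, 0, -1], [0, 0, 0, -1], [0, 0, 0, -1], [0, 0, 0, -1], [0, 0, 0, -1], [0, 0, 0, -1], [0, 0, 0, -1], [0, 0, 0, -1], [0, 0, 0, -1], [0, 0, 0, -1], [0, 0, 0, -1]])

```text
t: 41.72
eef_pos: [466.7, -272.0, 155.2]
tcp_rot: [-1.218, 1.57, -3.1]
ft_force: [-0.4, 0.5, -0.8]
opening: 0.189
```

Call:
step_arm(steps=[[0, 0, 0, -1], [0, 0, 0, -1], [0, 0, 0, -0.5], [0, -0.075, -0.005, 1]])

```text
t: 42.22
eef_pos: [463.0, -272.0, 155.2]
tcp_rot: [-1.16, 1.57, -2.838]
ft_force: [0.1, -0.8, -0.4]
opening: 0.188
```

```bash
python3 -c "
from h import *
im=read_camera('scene');cv2.imwrite('pics/s31.png',cv2.resize(im[100:210,270:370,::-1],None,fx=5,fy=5,interpolation=cv2.INTER_CUBIC)[:600])
pol();print(state()['joints'][5])"
```

```text
t 42.27 r 27.4 cw from handle 231.9 ydir -6.7 ideal 173.7 F [ 0.9  0.3 -1.7] F tool [ 1.7  0.9 -0.4] z 155.2
-0.536969651547717
```

View pics/s31.png

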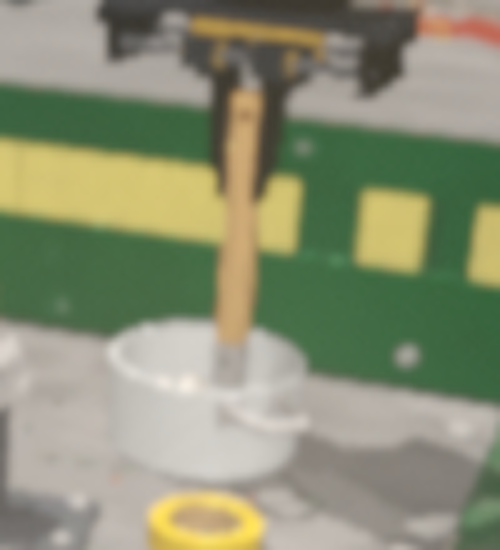

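Call:
step_arm(steps=[[0, -0.075, -0.005, 1], [0, -0.075, -0.005, 1], [0, -0.075, -0.005, 1], [0, -0.075, -0.005, 1], [0, -0.075, -0.005, 1], [0, -0.075, -0.005, 1], [0, -0.075, -0.005, 1], [0, -0.075, -0.005, 1], [0, -0.075, -0.005, 1], [0, -0.075, -0.005, 1], [0, -0.075, -0.005, 1]])

```text
t: 43.65
eef_pos: [439.1, -243.1, 155.3]
tcp_rot: [0.772, 1.57, -2.445]
ft_force: [0.1, -0.0, -1.2]
opening: 0.188
```

```bash
python3 -c "
from h import *
im=read_camera('scene');cv2.imwrite('pics/s32.png',cv2.resize(im[100:210,270:370,::-1],None,fx=5,fy=5,interpolation=cv2.INTER_CUBIC)[:600])
pol();print(state()['joints'][5])"
```

```text
t 43.7 r 26.6 cw from handle 319.5 ydir -94.7 ideal 86.1 F [-1.4  1.2 -0.6] F tool [ 0.6 -1.1  1.5] z 155.3
1.0160574157509463
```

View pics/s32.png

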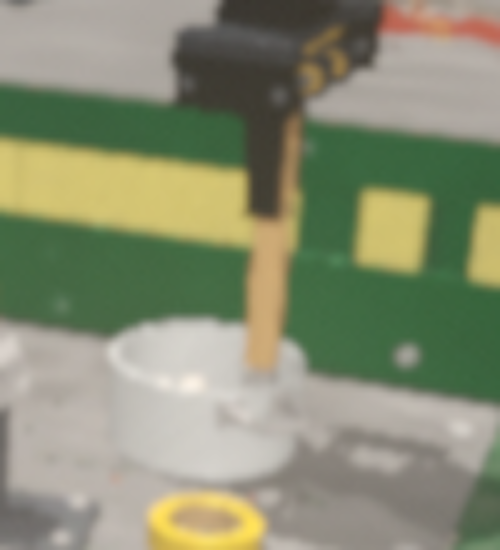

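Call:
step_arm(steps=[[0, -0.075, -0.005, 1], [0, -0.075, -0.005, 1], [0, -0.075, -0.005, 1], [0, -0.075, -0.005, 1], [0, -0.075, -0.005, 1], [0, -0.075, -0.005, 1], [0, -0.075, -0.005, 1], [0, -0.075, -0.005, 1], [0, -0.075, -0.005, 1], [0, -0.075, -0.005, 1]])

```text
t: 44.95
eef_pos: [462.9, -218.4, 155.2]
tcp_rot: [1.599, 1.569, -3.012]
ft_force: [-0.4, -0.2, -1.8]
opening: 0.185
```

Call:
step_arm(steps=[[0, 0, 0, -1], [0, 0, 0, -1], [0, 0, 0, -1], [0, 0, 0, -1], [0, 0, 0, -1], [0, 0, 0, -1], [0, 0, 0, -1], [0, 0, 0, -1], [0, 0, 0, -1], [0, 0, 0, -1], [0, 0, 0, -1], [0, 0, 0, -1], [0, 0, 0, -1], [0, 0, 0, -1], [0, 0, 0, -1], [0, 0, 0, -1], [0, 0, 0, -1], [0, 0, 0, -1], [0, 0, 0, -1], [0, 0, 0, -1]])

```text
t: 47.45
eef_pos: [463.3, -218.4, 155.3]
tcp_rot: [-0.804, 1.57, -2.614]
ft_force: [0.4, 0.7, -0.4]
opening: 0.189
```

Call:
step_arm(steps=[[0, 0, 0, -1], [0, 0, 0, -1], [0, 0, 0, -0.5]])

```text
t: 47.82
eef_pos: [463.3, -218.5, 155.3]
tcp_rot: [-1.105, 1.57, -2.567]
ft_force: [-0.2, 0.7, -1.9]
opening: 0.185
```

```bash
python3 -c "
from h import *
im=read_camera('scene');cv2.imwrite('pics/s33.png',cv2.resize(im[100:210,270:370,::-1],None,fx=5,fy=5,interpolation=cv2.INTER_CUBIC)[:600])
im=read_camera('wrist');cv2.imwrite('pics/w33.png',cv2.resize(im[100:250,150:360,::-1],None,fx=3,fy=3))
pol();print(state()['joints'][5])"
```

```text
t 47.92 r 26.3 cw from handle 40.5 ydir 6.0 ideal 5.1 F [ 0.1  0.5 -1.1] F tool [ 1.1  0.2 -0.5] z 155.3
-0.6738871932339076
```

View pics/s33.png

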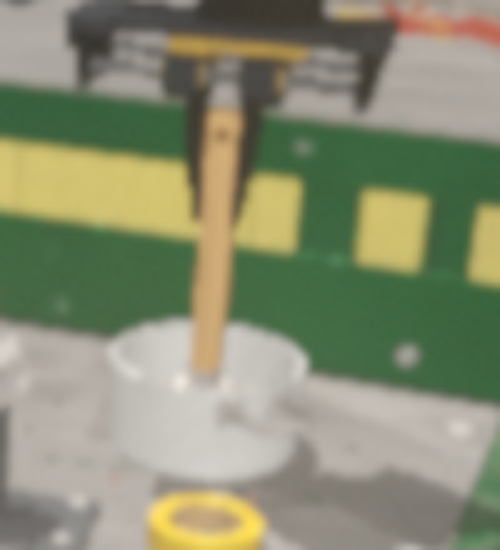

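View pics/w33.png

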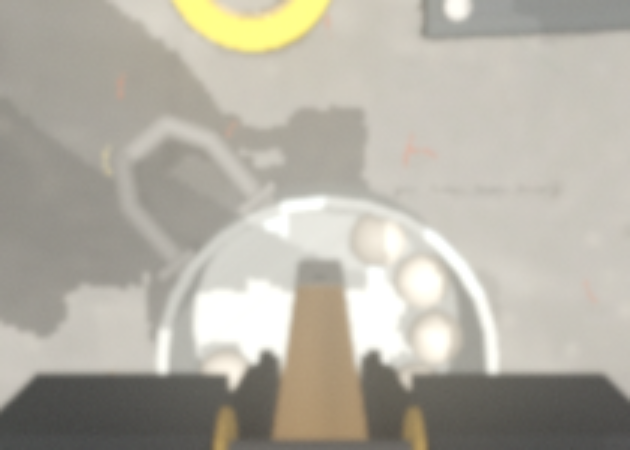

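Call:
step_arm(steps=[[0, 0.075, 0.005, 1], [0, 0.075, 0.005, 1], [0, 0.075, 0.005, 1], [0, 0.075, 0.005, 1], [0, 0.075, 0.005, 1], [0, 0.075, 0.005, 1], [0, 0.075, 0.005, 1], [0, 0.075, 0.005, 1], [0, 0.075, 0.005, 1], [0, 0.075, 0.005, 1], [0, 0.075, 0.005, 1], [0, 0.075, 0.005, 1], [0, 0.075, 0.005, 1], [0, 0.075, 0.005, 1], [0, 0.075, 0.005, 1], [0, 0.075, 0.005, 1], [0, 0.075, 0.005, 1], [0, 0.075, 0.005, 1], [0, 0.075, 0.005, 1], [0, 0.075, 0.005, 1]])

```text
t: 50.42
eef_pos: [477.6, -269.5, 155.3]
tcp_rot: [1.455, 1.57, -2.813]
ft_force: [-0.1, -0.0, -1.3]
opening: 0.188
```

Call:
step_arm(steps=[[0, 0.075, 0.005, 1], [0, 0.075, 0.005, 1], [0, 0.075, 0.005, 1]])

```text
t: 50.8
eef_pos: [466.7, -272.1, 155.3]
tcp_rot: [1.923, 1.571, -2.763]
ft_force: [-0.1, -0.3, -1.0]
opening: 0.187
```

```bash
python3 -c "
from h import *
im=read_camera('scene');cv2.imwrite('pics/s34.png',cv2.resize(im[100:210,270:370,::-1],None,fx=5,fy=5,interpolation=cv2.INTER_CUBIC)[:600])
pol();print(state()['joints'][5])"
```

```text
t 50.85 r 27.5 cw from handle 224.0 ydir -178.9 ideal -178.4 F [-0.1  0.9 -0.1] F tool [0.1 0.1 0.9] z 155.3
2.4719920162005304
```

View pics/s34.png

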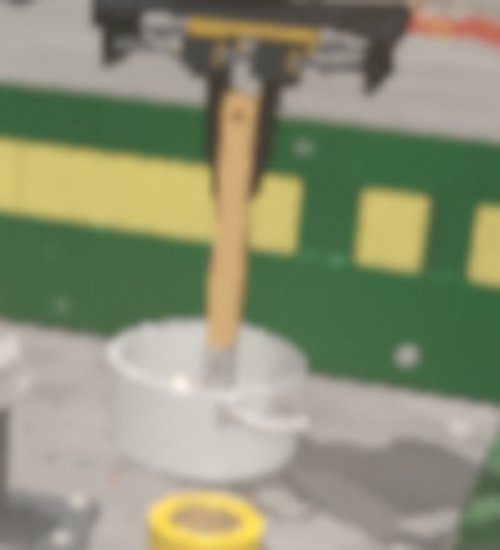

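Call:
step_arm(steps=[[0, 0, 0, -1], [0, 0, 0, -1], [0, 0, 0, -1], [0, 0, 0, -1], [0, 0, 0, -1], [0, 0, 0, -1], [0, 0, 0, -1], [0, 0, 0, -1], [0, 0, 0, -1], [0, 0, 0, -1], [0, 0, 0, -1], [0, 0, 0, -1], [0, 0, 0, -1], [0, 0, 0, -1], [0, 0, 0, -1], [0, 0, 0, -1], [0, 0, 0, -1], [0, 0, 0, -1], [0, 0, 0, -1], [0, 0, 0, -1]])

```text
t: 53.35
eef_pos: [466.2, -271.1, 154.8]
tcp_rot: [-2.061, 1.568, 2.339]
ft_force: [0.8, 2.9, -0.3]
opening: 0.19
```

Call:
step_arm(steps=[[0, 0, 0, -1], [0, 0, 0, -1], [0, 0, 0, -0.5], [0, -0.075, -0.005, 1], [0, -0.075, -0.005, 1], [0, -0.075, -0.005, 1], [0, -0.075, -0.005, 1], [0, -0.075, -0.005, 1], [0, -0.075, -0.005, 1], [0, -0.075, -0.005, 1], [0, -0.075, -0.005, 1], [0, -0.075, -0.005, 1], [0, -0.075, -0.005, 1], [0, -0.075, -0.005, 1], [0, -0.075, -0.005, 1], [0, -0.075, -0.005, 1], [0, -0.075, -0.005, 1], [0, -0.075, -0.005, 1], [0, -0.075, -0.005, 1]])

```text
t: 55.72
eef_pos: [444.4, -229.1, 155.3]
tcp_rot: [1.644, 1.571, -2.133]
ft_force: [-0.9, -0.2, -0.7]
opening: 0.187
```

Call:
step_arm(steps=[[0, -0.075, -0.005, 1], [0, 0, 0, 0]])

```text
t: 55.98
eef_pos: [446.8, -226.2, 155.3]
tcp_rot: [1.898, 1.571, -2.014]
ft_force: [-0.6, 0.6, -1.1]
opening: 0.191
```

```bash
python3 -c "
from h import *
im=read_camera('scene');cv2.imwrite('pics/s35.png',cv2.resize(im[100:210,270:370,::-1],None,fx=5,fy=5,interpolation=cv2.INTER_CUBIC)[:600])
im=read_camera('wrist');cv2.imwrite('pics/w35.png',cv2.resize(im[100:250,150:360,::-1],None,fx=3,fy=3))
pol();print(state()['joints'][5])
go(np.r_[B+50*U,230],-81.3)"
```

```text
t 56.08 r 26.2 cw from handle 359.6 ydir -134.1 ideal 46.0 F [-0.5 -0.4 -0.3] F tool [0.3 0.6 0.1] z 155.3
1.7393703189029117
t 56.08 pos [ 446.7 -226.4  155.3] ydir -134.08 F [-0.5 -0.4 -0.3] M [ 0.11 -0.01 -0.02] open 0.189
shift units xyz [-1.494 -4.562 -0.301] rows 5.0
turn units (about tool x) -6.598
shift units after turn [-1.493 -2.52  -3.815]
```

View pics/s35.png

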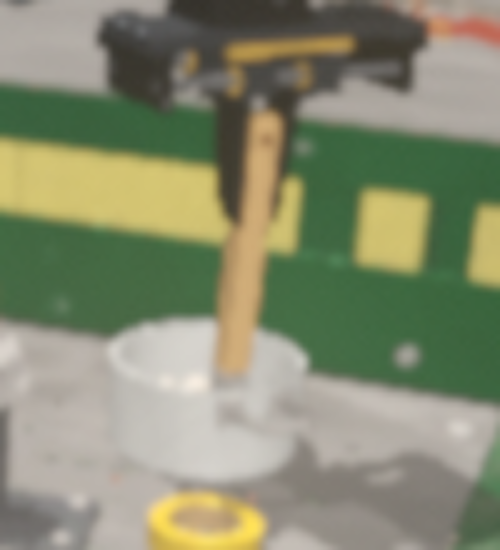

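View pics/w35.png

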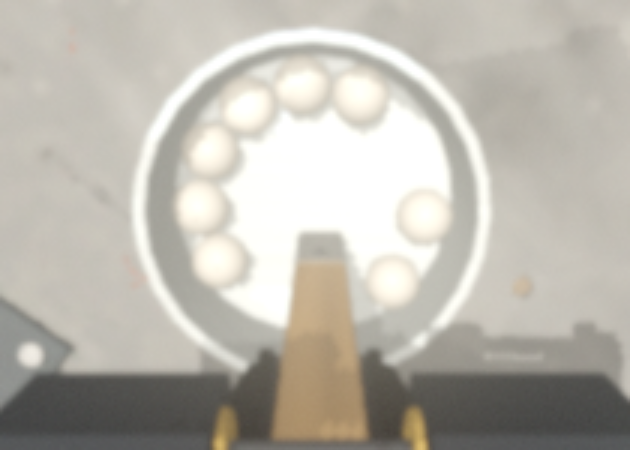

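```bash
python3 -c "
from h import *
c=cam('wrist');st=state();R=rot(st['tcp_rot'])
for row,z in ((177.5,9),(187.5,59)):
  p=onz(c,[(256.5,row)],z)[0]; d=p-st['eef_pos']; print(p.round(1),'tool z',(d@R[:,2]).round(1),'y',(d@R[:,1]).round(1))
X=np.array([.714,-.70]);print('front face foot, pot x:',[(onz(c,[(256.5,r)],9)[0][:2]-C)@X for r in (177.5,179)])
"
```

```text
[ 457.3 -237.     9. ] tool z -14.9 y 0.2
[ 455.8 -235.4   59. ] tool z -12.8 y 0.2
front face foot, pot x: [np.float64(-11.282261885124282), np.float64(-13.10412493846386)]
```

```bash
python3 -c "
from h import *
c=cam('wrist');st=state();R=rot(st['tcp_rot'])
o=lambda L:np.array(L,float)/3+[150,100]-.33
def circ(P):
    A=np.c_[2*P,np.ones(len(P))]; s=np.linalg.lstsq(A,(P**2).sum(1),rcond=None)[0]; return s[:2],np.sqrt(s[2]+s[:2]@s[:2])
P=onz(c,o([(133,205),(490,205),(312,28),(185,85),(440,82),(165,305),(462,305)]),60)[:,:2]
s,r=circ(P);print('pot wrist',s,r)
f=onz(c,o([(321,233)]),9)[0][:2]
X=np.array([.714,-.70]);print('front face pot x (wrist rel)',(f-s)@X)
im=cv2.imread('pics/w30.png');cv2.imwrite('pics/w30c.png',cv2.resize(im[150:250,180:330],None,fx=5,fy=5,interpolation=cv2.INTER_CUBIC))
"
```

```text
pot wrist [ 469.34357578 -244.95011246] 59.418337248684104
front face pot x (wrist rel) -14.000927979089395
```

View pics/w30c.png

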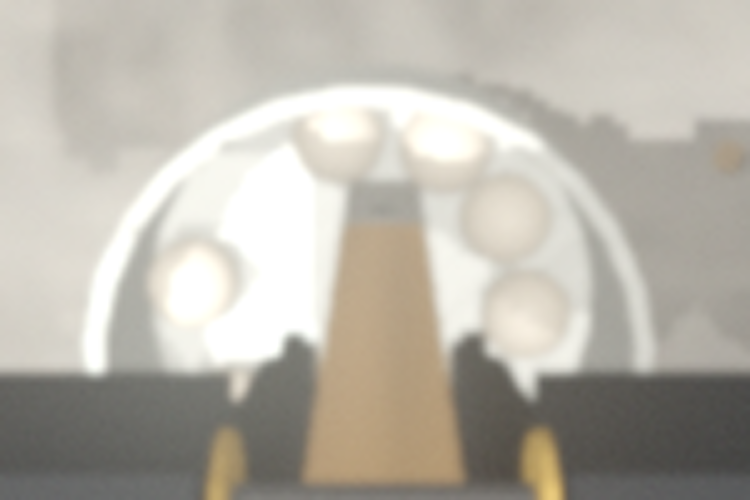

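Call:
step_arm(steps=[[0, 0, 0.1, 0], [0, 0, 0, 0], [-0.5, 0, 0, 0], [-0.5, 0, 0, -0.9], [-0.55, 0, 0, -0.95], [0, 0, 0, -0.95], [0, 0, 0, -0.95], [0, 0, 0, -0.95], [0, 0, 0, -0.95], [0, 0, 0, -0.95]])

```text
t: 57.32
eef_pos: [443.0, -222.8, 232.8]
tcp_rot: [1.133, 1.571, -1.856]
ft_force: [0.5, 0.6, -1.3]
opening: 0.19
```

```bash
python3 -c "
from h import *
go(np.r_[B+40*U,232],-81.3)"
```

```text
t 57.33 pos [ 443.  -222.8  232.8] ydir -81.27 F [ 0.5  0.6 -1.3] M [0.02 0.05 0.05] open 0.19
shift units xyz [ 0.016 -2.435 -3.678] rows 5.0
turn units (about tool x) 0.003
shift units after turn [ 0.017 -2.437 -3.677]
```

Call:
step_arm(steps=[[0, -0.25, -0.35, 0], [0, -0.45, -0.68, 0], [0, -0.45, -0.7, 0], [0, -0.45, -0.7, 0], [0, -0.45, -0.68, 0], [0, -0.3, -0.4, 0], [0, -0.09, -0.17, 0], [0, 0, 0, 0]])

```text
t: 58.32
eef_pos: [607.1, -75.1, 232.6]
tcp_rot: [-0.624, 1.57, 2.665]
ft_force: [-1.0, -0.3, -1.1]
opening: 0.191
```

```bash
python3 -c "
from h import *
im=read_camera('scene');cv2.imwrite('pics/s36.png',cv2.resize(im[90:210,210:330,::-1],None,fx=5,fy=5,interpolation=cv2.INTER_CUBIC))
im=read_camera('wrist');cv2.imwrite('pics/w36.png',cv2.resize(im[100:250,180:330,::-1],None,fx=4,fy=4,interpolation=cv2.INTER_CUBIC))
go(np.r_[B+40*U,232],-81.3)"
```

```text
t 58.42 pos [606.7 -75.7 232.8] ydir -81.61 F [ 0.3  0.5 -1.4] M [ 0.02  0.04 -0.01] open 0.187
shift units xyz [ 0.017 -0.025  0.005] rows 1.0
turn units (about tool x) -0.039
shift units after turn [ 0.017 -0.025  0.005]
```

View pics/s36.png

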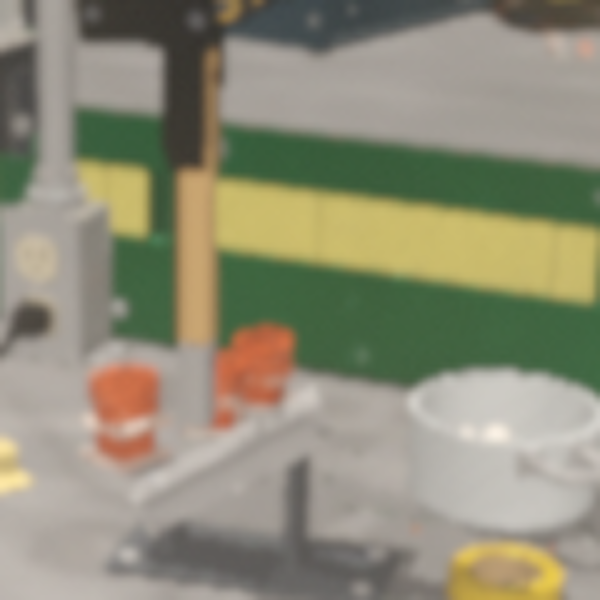

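View pics/w36.png

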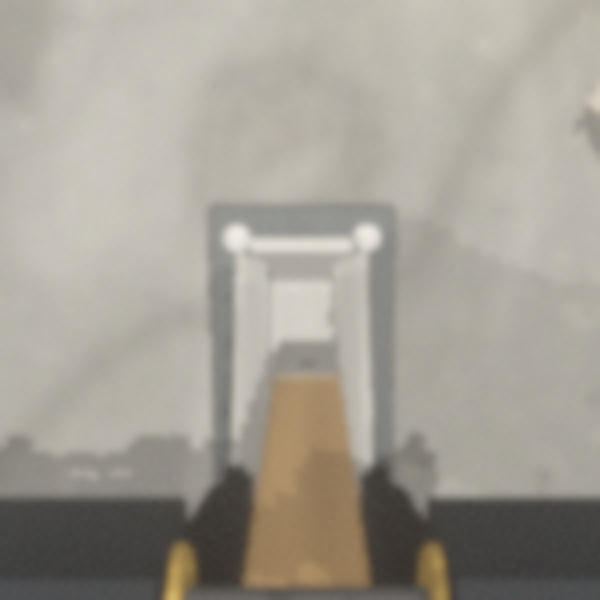

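Call:
step_arm(steps=[[0.3, -0.01, -0.03, 0], [0.35, 0, -0.03, 0], [0.25, 0, 0, 0], [0.08, 0, 0, 0], [0.05, 0, 0, 0], [0, 0, 0, 0]])

```text
t: 59.18
eef_pos: [613.0, -74.7, 183.9]
tcp_rot: [2.811, 1.562, -0.184]
ft_force: [4.0, 0.6, 19.8]
opening: 0.187
```

```bash
python3 -c "
from h import *
im=read_camera('scene');cv2.imwrite('pics/s37.png',cv2.resize(im[90:210,210:330,::-1],None,fx=5,fy=5,interpolation=cv2.INTER_CUBIC))
im=read_camera('wrist');cv2.imwrite('pics/w37.png',cv2.resize(im[100:250,180:330,::-1],None,fx=4,fy=4,interpolation=cv2.INTER_CUBIC))
go(np.r_[B+40*U,232],-81.3)"; python3 arc.py 162 88 84 80 76 72 68 64 60 56 52 48 
```

```text
t 59.27 pos [613.  -74.8 183.9] ydir -81.6 F [ 4.3  0.7 17.5] M [ 0.15 -1.27 -0.01] open 0.189
shift units xyz [-0.964 -0.021  0.123] rows 1.0
turn units (about tool x) -0.038
shift units after turn [-0.962 -0.025  0.131]
88.0 84.0 tool x 0.012  tool z 0.214
84.0 80.0 tool x 0.029  tool z 0.212
80.0 76.0 tool x 0.045  tool z 0.209
76.0 72.0 tool x 0.061  tool z 0.205
72.0 68.0 tool x 0.077  tool z 0.200
68.0 64.0 tool x 0.093  tool z 0.194
64.0 60.0 tool x 0.108  tool z 0.187
60.0 56.0 tool x 0.122  tool z 0.179
56.0 52.0 tool x 0.136  tool z 0.171
52.0 48.0 tool x 0.150  tool z 0.161
```

View pics/s37.png

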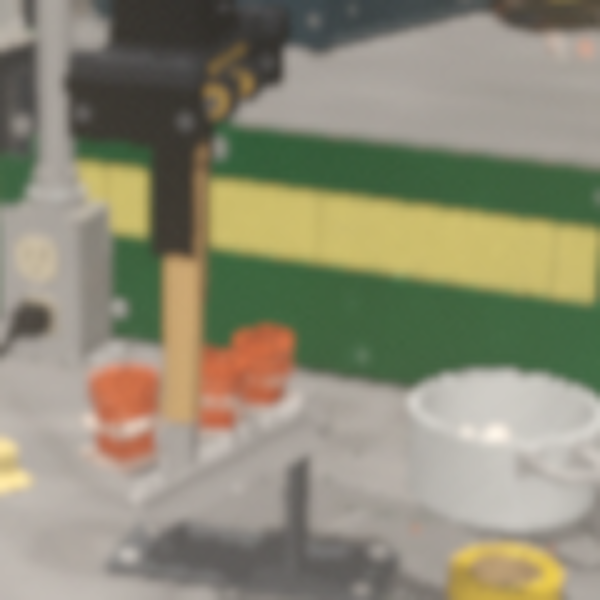

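View pics/w37.png

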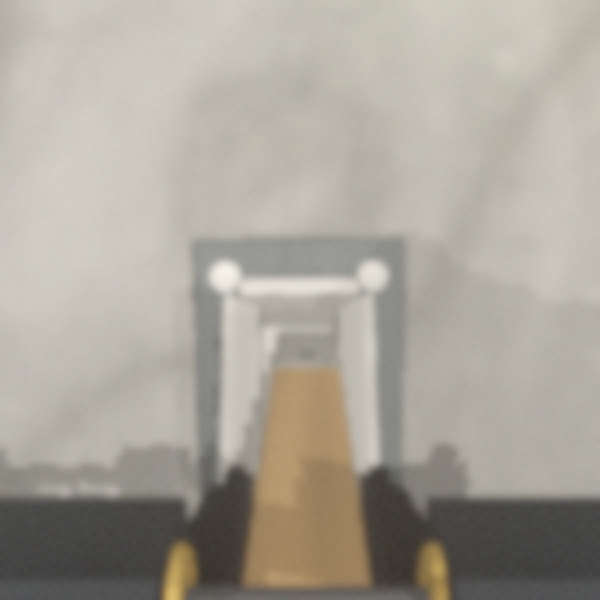

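Call:
step_arm(steps=[[0.0, 0, 0.1, 0], [0.01, 0, 0.11, 0], [0.03, 0, 0.212, 0], [0.045, 0, 0.209, 0], [0.061, 0, 0.205, 0], [0.077, 0, 0.2, 0], [0.093, 0, 0.194, 0], [0, 0, 0, 0]])

```text
t: 60.28
eef_pos: [549.4, -83.6, 165.4]
tcp_rot: [2.628, 1.569, -0.367]
ft_force: [0.3, -0.8, 1.2]
opening: 0.188
```

```bash
python3 -c "
from h import *
im=read_camera('scene');cv2.imwrite('pics/s38.png',cv2.resize(im[90:210,210:330,::-1],None,fx=5,fy=5,interpolation=cv2.INTER_CUBIC))
go(np.r_[B+40*U,232],-81.3)"
```

```text
t 60.33 pos [549.5 -83.5 165.5] ydir -81.6 F [ 0.4 -0.4  1.6] M [-0.15 -0.3  -0.01] open 0.183
shift units xyz [-1.33  -0.011 -1.151] rows 2.0
turn units (about tool x) -0.038
shift units after turn [-1.331 -0.006 -1.149]
```

View pics/s38.png

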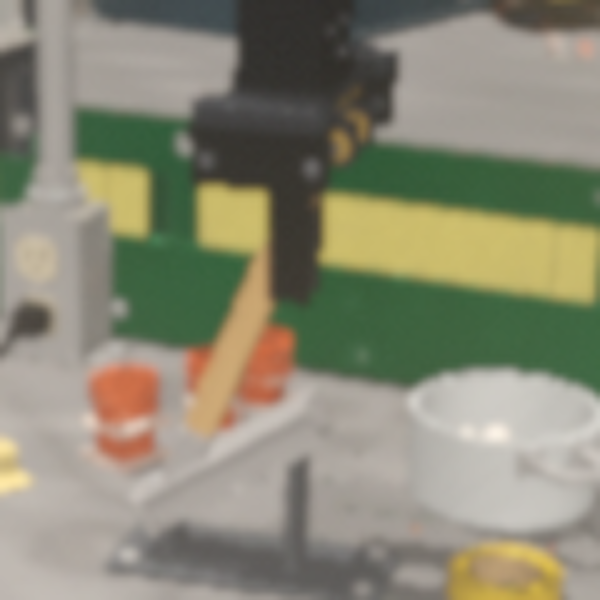

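Call:
step_arm(steps=[[0.1, 0, 0.17, 0], [0.11, 0, 0.16, 0], [0, 0, 0, 0]])

```text
t: 60.7
eef_pos: [532.6, -85.7, 154.5]
tcp_rot: [-0.292, 1.57, 2.996]
ft_force: [1.3, -0.3, 0.1]
opening: 0.189
```

```bash
python3 -c "
from h import *
im=read_camera('scene');cv2.imwrite('pics/s39.png',cv2.resize(im[90:210,210:330,::-1],None,fx=5,fy=5,interpolation=cv2.INTER_CUBIC))
go(np.r_[B+40*U,232],-81.3)"
```

```text
t 60.75 pos [532.8 -85.7 154.6] ydir -81.59 F [ 0.4 -0.6 -0.8] M [-0.09 -0.09 -0.04] open 0.188
shift units xyz [-1.55  -0.005 -1.486] rows 3.0
turn units (about tool x) -0.036
shift units after turn [-1.548  0.003 -1.487]
```

View pics/s39.png

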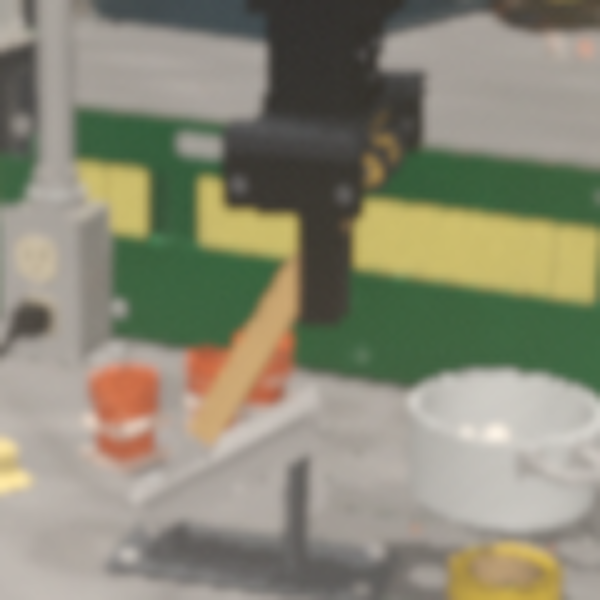

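Call:
step_arm(steps=[[0, 0, 0, 0], [0, 0, 0, 0], [0, 0, 0, 0], [0, 0, 0, 0], [-0.3, 0, 0, 0]], jaw=0.4)

```text
t: 61.38
eef_pos: [532.6, -85.5, 169.9]
tcp_rot: [-0.387, 1.569, 2.901]
ft_force: [0.5, 0.2, 0.3]
opening: 0.592
```

```bash
python3 -c "
from h import *
im=read_camera('scene');cv2.imwrite('pics/s40.png',cv2.resize(im[140:230,200:330,::-1],None,fx=6,fy=6,interpolation=cv2.INTER_CUBIC))
go(np.r_[B+40*U,232],-81.3)"
```

```text
t 61.42 pos [533.6 -85.8 172.4] ydir -81.58 F [1.  0.9 1.6] M [ 0.07 -0.07  0.02] open 0.594
shift units xyz [-1.19  -0.009 -1.473] rows 2.0
turn units (about tool x) -0.035
shift units after turn [-1.192 -0.003 -1.471]
```

View pics/s40.png

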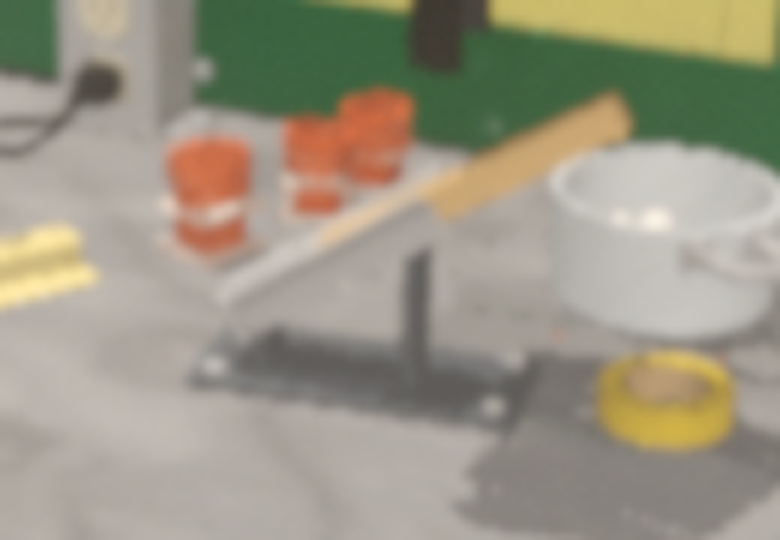

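Call:
step_arm(steps=[[-0.5, 0, 0, 0], [-0.5, 0, -0.2, 0], [0, 0, 0, 0], [0, 0, 0, 0]])

```text
t: 61.92
eef_pos: [542.4, -84.1, 219.6]
tcp_rot: [-0.237, 1.57, 3.052]
ft_force: [-0.1, -0.2, -0.4]
opening: 0.6
```

```bash
python3 -c "
from h import *
st=state();im=read_camera('wrist');cv2.imwrite('pics/w41.png',cv2.resize(im[100:250,180:330,::-1],None,fx=4,fy=4,interpolation=cv2.INTER_CUBIC))
im=read_camera('scene');cv2.imwrite('pics/s41.png',cv2.resize(im[140:230,200:330,::-1],None,fx=6,fy=6,interpolation=cv2.INTER_CUBIC))
c=cam('wrist',st)
def P(s,h):
    uu=52.5+h*.5736-s*.8192; return np.r_[B+uu*U,24+h*.8192+s*.5736]
print('pred foot,bound', (proj(c,[P(0,18),P(50,18),P(0,22)])-[180,100])*4)
go(np.r_[B+40*U,232],-81.3)"
```

```text
pred foot,bound [[300.60395654  62.88203541]
 [301.75656569 200.40116379]
 [300.49014704  54.52213864]]
t 62.02 pos [542.3 -84.1 219.2] ydir -81.59 F [ 1.2 -0.1 -0.4] M [-0.02 -0.   -0.02] open 0.605
shift units xyz [-0.257 -0.002 -1.293] rows 2.0
turn units (about tool x) -0.036
shift units after turn [-0.256  0.005 -1.293]
```

View pics/w41.png

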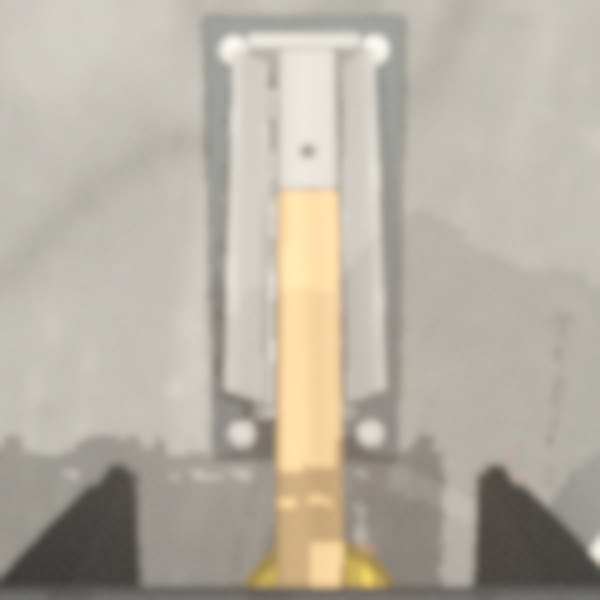

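View pics/s41.png

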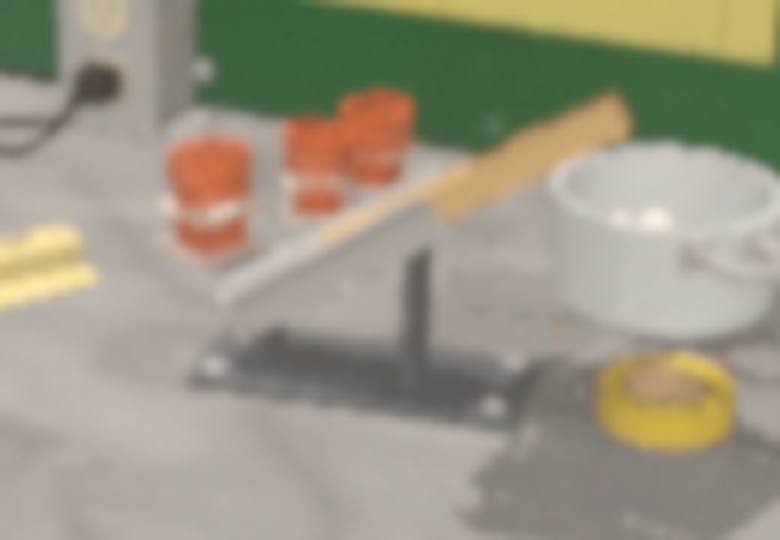

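```bash
python3 -c "
from h import *
im=read_camera('top');cv2.imwrite('pics/t42.png',cv2.resize(im[100:310,90:390,::-1],None,fx=2.5,fy=2.5))
im=read_camera('wrist');cv2.imwrite('pics/w42.png',im[:,:,::-1])
a=cv2.imread('pics/s40.png');b=cv2.resize(read_camera('scene')[140:230,200:330,::-1],None,fx=6,fy=6,interpolation=cv2.INTER_CUBIC)
print('stick region change',np.abs(a[80:300,200:640].astype(int)-b[80:300,200:640]).max(2).mean())
print(state()['t'])"
```

```text
stick region change 2.097551652892562
62.175
```

View pics/t42.png

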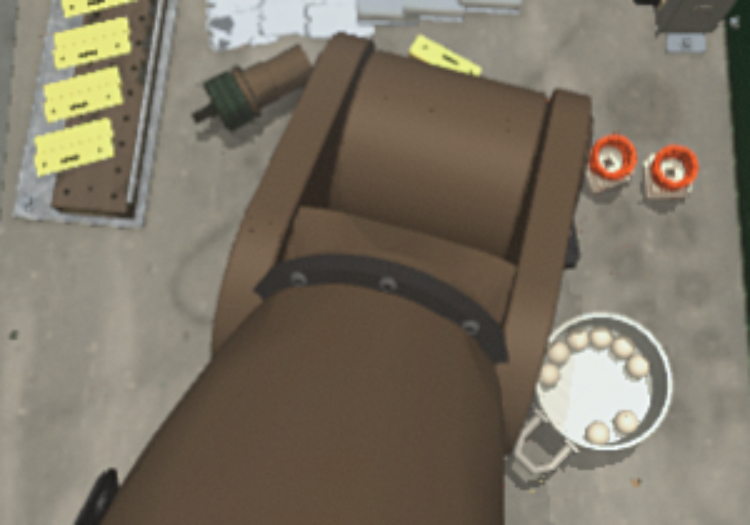

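View pics/w42.png

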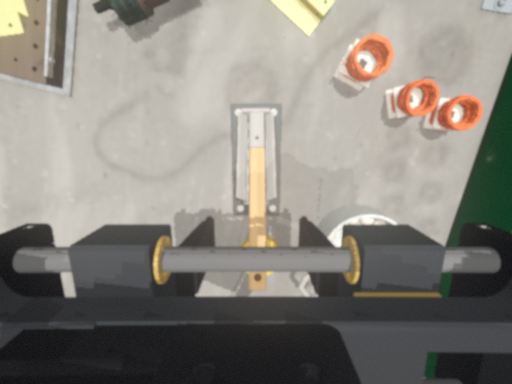

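```bash
python3 -c "
from h import *
print(job_done()); print(state()['t'])"
```

```text
the job is handed in; nothing more can be done
None
the job is handed in; nothing more can be done
```

The job is handed in at about 62 s of the 72 s allowed; `job_done()` gave no verdict, so everything below rests on my own camera checks.

**What I did**
- **First lay in the rest:** I set the stick across the channel's high edge and let it tip in, foot at the stop.
- **Getting it upright:** Turning it upright against the rest's stop twice failed (the foot climbed over the stop and the stick slid in the pads). Part way through the first try I laid it back in the rest and took it again nearer its top. I then turned it upright against the pot's inner wall, stood it on the pot floor and regripped it centred.
- **Stir:** Two clockwise turns from the handle side and back, with the gripper circling at about 26–27 mm radius and the foot a few mm above the pot's floor. I turned the jaw to follow the motion.
- **Second lay in the rest:** I lowered the stick in the channel to about 58° and released it to drop the rest of the way.

**What the last checks showed**
- **Stick:** It lies still in the channel with its foot at the stop. The gripper is open and clear.
- **Beads:** All 8 are in the pot.
- **Bystanders:** The tape looked undisturbed in the last scene view, and the coil and bracket in the last top and wrist views; I judged this by eye and did not measure it.

**Checks that disagreed or stayed uncertain**
- **Stir radius:** By the end of the second turn the foot sat about 20–23 mm from the pot's axis (two estimates), inside the gripper's circle. That is a thin margin over the 18 mm limit. I moved it about 5 mm further out there before lifting.
- **Bead shift:** I could not tell the beads apart, so the 15 mm shift is judged only from how the whole ring was pushed round.
- **Final lay:** The stick's top end appears about 2 mm lower than after the first placing, well within the tolerance.

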